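Spin the amber bottle for a turntable clip

TASK

The phone is filming the amber bottle on the hand-turned photo turntable: push the turntable round by its lugs, anticlockwise seen from above, to about ten turns a minute and keep it between 8 and 12 turns a minute for eight seconds without a break. Then slow it gently and bring it to rest with the arrow on the white top in line with the pointer on the foot, so that the bottle faces the phone again, and let go. The clip is one smooth take: no knocks, never backwards, no stop anywhere else once it has gone round, hands off the white top and the bottle, and leave everything else on the dresser where it is.

Things in the scene. Friction and masses are not known exactly. Their poses are not given: they have to be found in the camera images.
- stand: Turntable foot, fixed to the dresser: dark iron disc 150 mm across and 16 mm high. Origin: centre of its underside, straight below the turning axis; z up. Its +y axis points to the phone and along the pointer; the white backdrop stands on its -y side and a low bounce card on its +x side. The iron lugs rebound somewhat from a hard fingertip.
- pointer (a point): Tip of the pointer, a flat wedge on the foot that sticks out towards the phone (stand +y), 157 mm from the axis, 12 mm above the dresser.
- turn (a joint): Turning angle of the platter in rad, positive anticlockwise from above, counting on over full turns; at 0 and every 2 pi the arrow is in line with the pointer. Moment of inertia with bottle nominally 0.016 kg m2 (0.7 to 1.4 times). Bearing drag 0.0013 N m s/rad times speed plus 0.0005 N m: it loses about 0.11 rad/s each second when let run. 8, 10, 12 turns a minute are 0.84, 1.05, 1.26 rad/s.
- platter: The turning part: iron hub, white plastic top 190 mm across (upper face 81 mm above the dresser) and four upright round lugs to push by: 30 mm diameter, 44 to 76 mm above the dresser, centres 120 mm from the axis, at 45, 135, 225, 315 degrees from its own x axis, each on a 16 mm wide arm. Origin on the axis 47 mm above the dresser; z up; the arrow lies along its +y, midway between two lugs.
- mark (a point): Tip of the dark arrow inlaid on the white top, 93 mm from the axis, pointing outwards.
- bottle: Stout amber glass bottle, 66 mm across and 105 mm tall, 0.32 kg, standing loose in the middle of the white top. Origin: centre of its underside, z up.
- backdrop: Fixed white photo backdrop; origin on the turning axis at dresser level, axes as the stand's. A board 330 mm wide, 220 high, 159 mm from the axis on the -y side; a bounce card 250 mm wide, 150 high, 159 mm from the axis on the +x side. They bar the gripper there: the lugs are reached from 20 degrees before the stand's +y, round by +y and -x, to 45 degrees short of -y.
- phone: Phone, 150 mm wide and 72 mm tall, lying across on a mini tripod (160 mm high in all), fixed, about 300 mm from the axis on the stand's +y side. Origin below the phone at dresser level.
- tray: Bystander: rattan-look tray, 300 x 200 x 35 mm, fixed. Origin: centre of its underside.
- bottle2: Bystander: a second amber bottle, 70 mm across and 115 mm tall, on the tray. Origin: centre of its underside.
- jar: Bystander: white cream jar, 60 mm across and 50 mm tall, on the tray. Origin: centre of its underside.
- rollon: Bystander: chrome lighter-shaped roll-on, 34 x 18 x 72 mm, standing. Origin: centre of its underside.
- dish: Bystander: terracotta dish with coins, 110 mm across, 24 mm high. Origin: centre of its underside.
There are look-alikes about, which are no part of the job. What is shaped like the bottle but green, red or yellow is not meant.

How it is judged:
By the outcome, as a careful person would: the job done as asked, in the order asked, and still so for the second after the job is handed in, with the robot touching nothing.
It also fails if it takes over 72 s, if anything falls off the work surface, if the arm or the gripper's body presses on something with over 40 N, if the wrist force passes 120 N, or if a joint passes its speed limit or range.

ROBOT

A 6-joint arm with a two-finger parallel gripper is mounted at the origin on the work surface. World frame = base frame: x ahead of the robot, y to its left, z up, the work surface at z = 0. Lengths are in m, angles in degrees, forces in N, time in s.
With the tool pointing down it reaches from about 0.4 to 0.825 m from the base axis. Payload 7 kg.
Tool frame: the origin (TCP) lies on the centre line of the jaws, within the pads' length; the fingertips stand 8 mm ahead of it and the grasp point (between the pads) lies 11 mm behind it; z points along the fingers, y is the line along which they close (so a half turn about z gives the same grasp; the last joint's range is limited). The gripper opens to 88 mm and grips with 3 to 60 N. Pads are 19 mm wide; open, the fingers measure 130 mm over their backs; the gripper's body (78 mm by 193 mm) begins 47 mm behind the grasp point.
Start: joints at [84.116, 20.546, 0.682, 0, -70.136, -16.507], TCP at [0.257, 0.624, 0.235] pointing down, gripper open.
Joint ranges: [-176.03, 176.03], [-82.01, 121.73], [-58.28, 71.71], [-173.87, 95.51], [-174.79, -0.11], [-173.66, 173.66]. Speed limits (degrees/s): [136.94, 136.94, 172.46, 180, 180, 180].

INTERFACE

Orientations are given as a 3x3 rotation matrix whose columns are the frame's x, y, z axes.
In Python, from cell import robot, vision, job gives the robot as it stands. The module is installed in compiled form; this text tells all that it offers.
- The arm moves only by the tool jog_arm, never from a script. Its argument "rows" is text: rows parted by semicolons, each of 7 numbers parted by spaces: the shift along the world's x, y, z each as a share of 0.15 m, from -1 to 1, then the turn, a rotation vector about the world's x, y, z each as a share of 1.5 rad, from -1 to 1, then the opening, from -1 (shut) to 1 (fully open). In form: x y z ax ay az gripper; .... A call has 1 to 8 rows; each row is the pose to reach, as a shift and turn from the pose commanded when the call began; what a row does not reach only later rows make up. A row lasts 1/12 s, in which the tool goes at most 41.7 mm and 7.16 degrees, less where a joint would pass 70% of its speed; a pose out of reach is approached as far as the arm can. A call with a number of a shift or a turn outside -1 to 1 is refused whole. A call with a gripper value outside its range is refused whole. The fingers move at their own pace and stop on an object; "squeeze" is the grip in N (left out, the last holds). Time passes only in rows, so rows that repeat a pose let the fingers close. It gives the time, the measured TCP pose, the force, the opening and the grip force at its end, in the units of the state.
- robot.read_state(): the state, without advancing time (a new reading comes with each control period).
- vision.read_camera(name): name is "side" or "top" or "wrist"; returns (picture, depth): 420x560x3 uint8, blue, green, red; 420x560 float32, m along the optical axis (not along the pixel's ray), 0 where there is no reading.
- vision.camera_params(name): a dict with "vertical_fov" (degrees; the focal length in pixels is half the picture's height over the tangent of half this angle, whatever the lens; pixels are square), "cx", "cy" (the principal point, pixels), "eye" and "attitude" of the camera in the world. Camera axes: x right, y down, z forward; pixel columns grow to the right and rows downward; lengths in m; the calibration is good to about 2 mm. The wrist camera is an equidistant fisheye: a pixel r from the principal point sees the ray r / f radians off the axis. A picture is of the moment at which its call begins: read the wrist's pose just before it. camera_params takes no time and is no camera call; for the wrist camera it gives the pose at the moment of the call.
- job.job_done(): hands the job in; it is judged then, once.
The state is a dict: "time_s": time; "qpos": joint angles; "qvel": joint speeds; "joint_efforts": joint torques, N m; "tool_pos": TCP position; "tcp_rot": TCP orientation; "ft_force": force on the tool from outside, world axes, zero at the start; "moment": the same for the moment, N m; "grip_width": opening from 0.0 (shut) to 1.0 (fully open); "finger_force": force on a finger pad.
Only numpy, scipy, OpenCV 4.12 (cv2) and the standard library are available. Lean on these libraries where they do the work, as an engineer would, in place of code of your own. Each camera call takes 0.05 s, during which the arm holds its last target. There are 200 camera calls.

## Working session

There is one attempt and no reset: what is moved stays moved. The work goes in short steps, Python scripts to look and compute and a tool call to move; the robot and the scene stay as the last step left them, time stands still between calls to the robot, and variables do not carry over. Pictures are saved under pics/ and viewed, at most 10 in all, crops included, and the job is handed in when it is done.

Besides the shell and the picture viewer there is one more tool, called after "Call:" as name(argument=value, ...), one argument or row to a line, values as JSON. jog_arm: Moves the arm, as the interface text tells. Shift numbers are shares of 0.15 m and turn numbers shares of 1.5 rad, none past 1 either way. Its arguments: {"type":"object","properties":{"rows":{"type":"string"},"squeeze":{"type":"number"}},"required":["rows"]}

```bash
mkdir -p pics; python3 - <<'E'
from cell import robot, vision, job
import cv2,numpy as np
for n in ("top","side"):
    p,d=vision.read_camera(n); cv2.imwrite(f"pics/{n}0.png",p); np.save(f"pics/{n}0.npy",d)
    print(n,vision.camera_params(n))
s=robot.read_state();print(s)
E
```

```text
top {'vertical_fov': 55.72244192251359, 'cx': 273.82444871385303, 'cy': 213.7096592401769, 'eye': array([ 0.31640456, -0.02839115,  1.12856011]), 'attitude': array([[-0.00208863, -0.99177948,  0.1279418 ],
       [-0.99992025,  0.00366483,  0.01208549],
       [-0.01245502, -0.12790636, -0.99170804]])}
side {'vertical_fov': 57.07778415992507, 'cx': 277.81917465674366, 'cy': 212.96435156777707, 'eye': array([0.88785364, 0.6486528 , 0.84906912]), 'attitude': array([[-0.8543241 ,  0.35548257, -0.37916023],
       [ 0.51958703,  0.60188758, -0.60643273],
       [ 0.01263556, -0.71509683, -0.6989112 ]])}
{'time_s': 0.1, 'qpos': array([ 8.41150583e+01,  2.05889861e+01,  6.39745447e-01, -1.63804687e-02,
       -7.01378122e+01, -1.65047225e+01]), 'qvel': array([ 0.03600817, -0.10270328, -0.03324527,  0.27053537,  0.055326  ,
       -0.07123656]), 'joint_efforts': array([-1.50551237e-03, -5.84165347e+01,  2.93751669e+01,  7.01561987e+00,
        1.01766887e-02, -3.95535449e-05]), 'tool_pos': array([0.25700327, 0.62369673, 0.23370746]), 'tcp_rot': array([[ 9.24577717e-01, -3.80993262e-01, -4.23249034e-04],
       [-3.80993457e-01, -9.24576543e-01, -1.48376791e-03],
       [ 1.73979449e-04,  1.53311386e-03, -9.99998810e-01]]), 'ft_force': array([-0.73065306, -0.35478221,  0.20808773]), 'moment': array([-0.00879608,  0.00571673, -0.03361053]), 'finger_force': 0.0, 'grip_width': 1.0008362719091004}
```

View pics/top0.png

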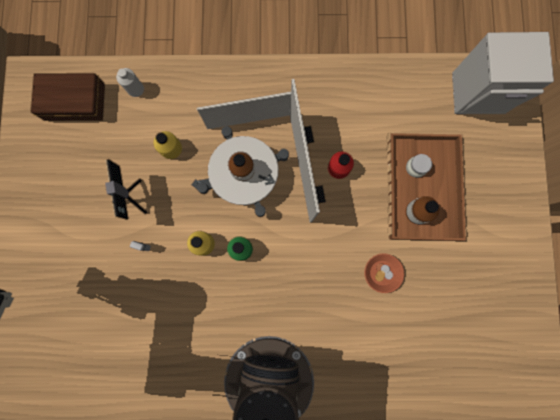

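View pics/side0.png

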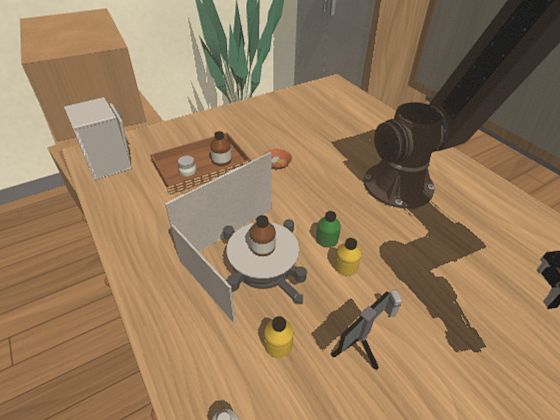

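The top view shows the turntable at (243,170). Its amber bottle is at (240,163), the backdrop at x≈305, the bounce card at y≈110 and the phone at (118,190). Amber candidates are the bottle on the white top at (240,163) and the one on the tray at (425,210). The one on the white top is meant, and the green (240,248), red (341,165) and yellow bottles are look-alikes. I'll measure the turntable and enlarge a crop to confirm.

```bash
cat > h.py <<'E'
from cell import robot, vision, job
import cv2,numpy as np
def cast(n,uv,z,P=None):
    P=P or vision.camera_params(n); f=210/np.tan(np.radians(P['vertical_fov']/2))
    uv=np.atleast_2d(np.asarray(uv,float)); r=np.c_[(uv[:,0]-P['cx'])/f,(uv[:,1]-P['cy'])/f,np.ones(len(uv))]@P['attitude'].T
    return P['eye']+r*((z-P['eye'][2])/r[:,2])[:,None]
def pix(n,X):
    P=vision.camera_params(n); f=210/np.tan(np.radians(P['vertical_fov']/2))
    c=(np.atleast_2d(X)-P['eye'])@P['attitude']; return c[:,:2]/c[:,2:]*f+[P['cx'],P['cy']]
E
python3 - <<'E'
from h import *
def top(n,roi):
    p=cv2.imread(f"pics/{n}0.png"); x0,y0,x1,y1=roi
    h=cv2.cvtColor(p,cv2.COLOR_BGR2HSV)
    m=((h[...,1]<40)&(h[...,2]>150)).astype(np.uint8); k=np.zeros_like(m);k[y0:y1,x0:x1]=m[y0:y1,x0:x1]
    c=max(cv2.findContours(k,0,1)[0],key=cv2.contourArea)[:,0]
    w=cast(n,c,.081)[:,:2]; hu=cv2.convexHull(w.astype(np.float32))
    print(n,len(c),cv2.minEnclosingCircle(hu))
    A=np.c_[2*w,np.ones(len(w))]; s=np.linalg.lstsq(A,(w**2).sum(1),rcond=None)[0]; print(s[:2],np.sqrt(s[2]+s[:2]@s[:2]))
top("top",(200,130,286,212)); top("side",(220,220,305,285))
p=cv2.imread("pics/top0.png"); a=cv2.resize(p[100:240,90:330],None,fx=3.3,fy=3.3,interpolation=2); cv2.imwrite("pics/c1.png",a)
p=cv2.imread("pics/side0.png"); a=cv2.resize(p[190:320,200:420],None,fx=3.5,fy=3.5,interpolation=2); cv2.imwrite("pics/c2.png",a)
E
```

```text
top 313 ((0.5723916292190552, 0.0693603977560997), 0.09403848648071289)
[0.57114732 0.07008649] 0.08045031916158771
side 329 ((0.5868827700614929, 0.044030092656612396), 0.1256634145975113)
[0.58169996 0.05406538] 0.0903814657782329
```

View pics/c1.png

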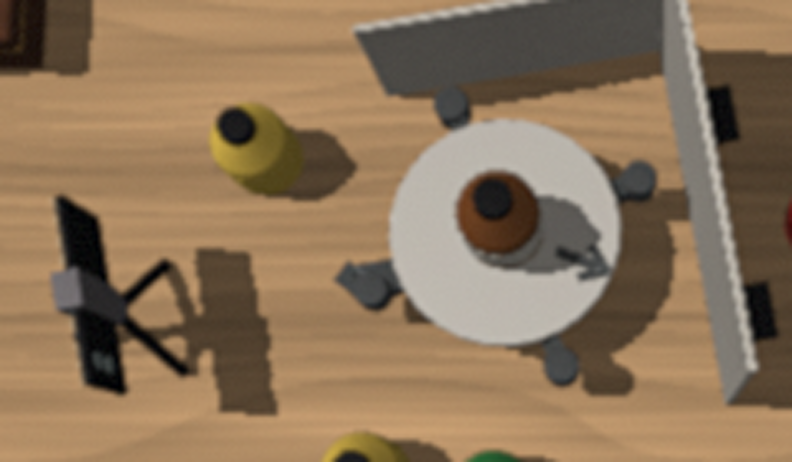

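View pics/c2.png

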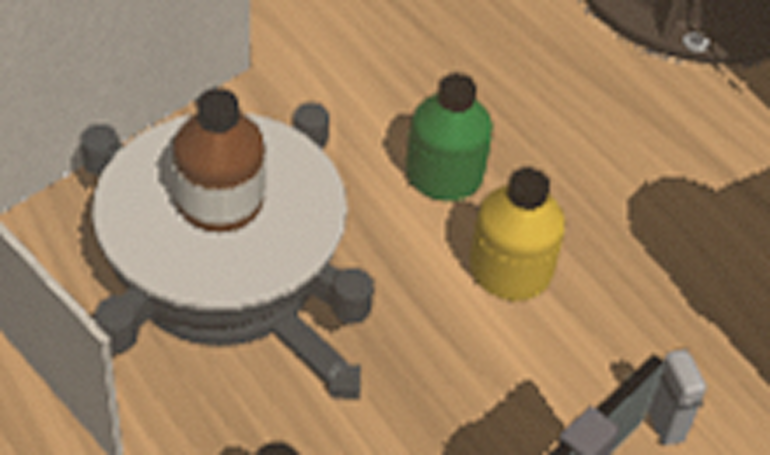

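The crops confirm the amber bottle standing on the white top. In the top picture the arrow tip is at about (274,182), pointing away from the phone, the pointer tip is at (192,184), and the lugs are at (227,132), (283,155), (260,209) and (203,186).

```bash
python3 - <<'E'
from h import *
o=lambda a:np.array(a)/3.3+[90,100]
c=cast("top",o([[505,232]]),.081)[0]; L=cast("top",o([[452,106],[637,181],[562,360],[372,285]]),.076)
print("disc",c,"lugs",L.round(4).tolist(),"mean",L.mean(0))
C=L.mean(0)[:2]
s=lambda a:np.array(a)/3.5+[200,190]
ell=cast("side",s([[92,210],[347,205],[220,308]]),.081);print("side rim",ell.round(4).tolist())
Ls=cast("side",s([[100,135],[311,113],[353,283],[122,308]]),.076); print("side lugs",Ls.round(4).tolist(),Ls.mean(0))
pt=cast("top",o([[338,276]]),.012)[0];ps=cast("side",s([[359,392]]),.012)[0]
mk=cast("top",o([[608,272]]),.081)[0]
for n,v in(("ptop",pt),("pside",ps),("mark",mk)):
    v=v[:2]-C;print(n,np.hypot(*v),np.degrees(np.arctan2(v[1],v[0])))
for q in list(L)+list(Ls):
    v=q[:2]-C;print(np.hypot(*v),np.degrees(np.arctan2(v[1],v[0])))
# backdrop, phone, bottles
print("board bottom edge",cast("top",o([[735,400],[385,95],[672,60]]),0).round(3).tolist())
print("board top", cast("top",o([[752,365],[680,0]]),.22).round(3).tolist(), cast("top",o([[358,28]]),.15).round(3))
print("green", cast("top",[[240,248]],.1), "yel",cast("top",[[200,243],[167,143]],.1),"phone",cast("top",[[110,162],[125,218]],.15))
E
```

```text
disc [0.57001048 0.06726637 0.081     ] lugs [[0.6788, 0.1128, 0.076], [0.6137, -0.041, 0.076], [0.4648, 0.0206, 0.076], [0.5274, 0.1764, 0.076]] mean [0.57116861 0.06719164 0.076     ]
side rim [[0.6571, 0.0315, 0.081], [0.4923, 0.1237, 0.081], [0.6197, 0.1566, 0.081]]
side lugs [[0.6167, -0.0385, 0.076], [0.4613, 0.0254, 0.076], [0.5261, 0.1829, 0.076], [0.6766, 0.1185, 0.076]] [0.57018609 0.07208281 0.076     ]
ptop 0.15314832816139826 98.57783679994239
pside 0.16205176612804875 98.76842144206329
mark 0.09106397659407098 -112.52572417801771
0.11685553905241372 22.948141730736978
0.11622416740179585 -68.53286192076078
0.11612578080255295 -156.34919371967482
0.11763126717014113 111.84465226231823
0.11509883878304424 -66.69153062183052
0.11757202573336496 -159.20152365038402
0.12417849389355616 111.26485032956464
0.11728618970895707 25.934377820328745
board bottom edge [[0.44, -0.126, 0.0], [0.716, 0.183, 0.0], [0.746, -0.074, 0.0]]
board top [[0.44, -0.119, 0.22], [0.708, -0.071, 0.22]] [[0.717 0.177 0.15 ]]
green [[0.36005954 0.07176252 0.1       ]] yel [[0.37325529 0.17567844 0.1       ]
 [0.64132448 0.27019536 0.1       ]] phone [[0.57659632 0.39933415 0.15      ]
 [0.4332404  0.35446208 0.15      ]]
```

Call:
jog_arm(
  rows="0.595 -0.987 0 0 0 -0.175 0.6;0.595 -0.987 0 0 0 -0.175 0.6;0.595 -0.987 0 0 0 -0.175 0.6;0.595 -0.987 0 0 0 -0.175 0.6;0.595 -0.987 0 0 0 -0.175 0.6",
)

```text
time_s: 0.52
tool_pos: [0.3481, 0.471, 0.2347]
tcp_rot: [[0.792, -0.61, -0.001], [-0.61, -0.792, -0.001], [0.0, 0.001, -1.0]]
ft_force: [0.3, -0.5, 0.7]
grip_width: 0.799
finger_force: 0.0
```

Call:
jog_arm(
  rows="0.595 -0.987 0 0 0 -0.175 0.6;0.595 -0.987 0 0 0 -0.175 0.6;0.595 -0.987 0 0 0 -0.175 0.6;0.595 -0.987 0 0 0 -0.175 0.6;0.595 -0.987 0 0 0 -0.175 0.6",
)

```text
time_s: 0.93
tool_pos: [0.4371, 0.3233, 0.2345]
tcp_rot: [[0.607, -0.795, -0.001], [-0.795, -0.607, -0.001], [0.001, 0.001, -1.0]]
ft_force: [-0.6, -0.0, 0.1]
grip_width: 0.797
finger_force: 0.0
```

Call:
jog_arm(
  rows="0.595 -0.987 0 0 0 -0.175 0.6;0.595 -0.987 0 0 0 -0.175 0.6;0.595 -0.987 0 0 0 -0.175 0.6;0.595 -0.987 0 0 0 -0.175 0.6;0.595 -0.987 -0.1 0 0 -0.175 0.6;0.595 -0.987 -0.3 0 0 -0.175 0.6;0.595 -0.987 -0.5 0 0 -0.175 0.6;0.595 -0.987 -0.6 0 0 -0.175 0.6",
)

```text
time_s: 1.6
tool_pos: [0.5233, 0.1784, 0.1411]
tcp_rot: [[0.381, -0.925, -0.004], [-0.925, -0.381, -0.002], [0.0, 0.004, -1.0]]
ft_force: [-0.2, -0.8, -0.8]
grip_width: 0.8
finger_force: 0.0
```

```bash
python3 - <<'E'
from h import *
s=robot.read_state();print(s['time_s'],s['tool_pos'],s['tcp_rot'].round(3),s['qpos'],s['grip_width'])
p,d=vision.read_camera("side");q,d=vision.read_camera("top")
cv2.imwrite("pics/s1.png",p)
cv2.imwrite("pics/m1.png",np.hstack([cv2.resize(p[150:350,170:430],None,fx=1.5,fy=1.5),cv2.resize(q[100:300,130:390],None,fx=1.5,fy=1.5)]))
E
```

```text
1.6 [0.5233402  0.17836646 0.1410773 ] [[ 0.381 -0.925 -0.004]
 [-0.925 -0.381 -0.002]
 [ 0.     0.004 -1.   ]] [ 39.07308078  13.90064795 -21.94049813  -0.07735545 -54.3869281
 -16.65671633] 0.7996936180879637
```

View pics/m1.png

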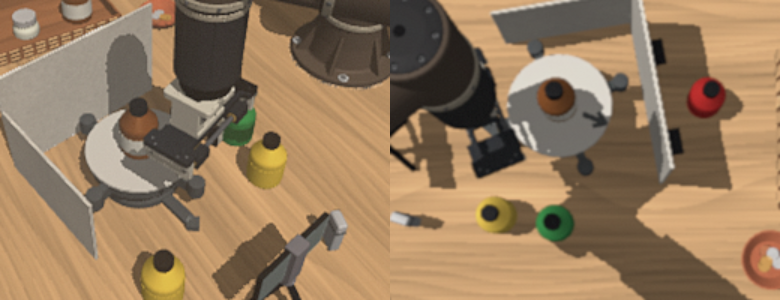

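```bash
cat > plan.py <<'E'
import numpy as np, json
C=np.array([.5705,.069]); R=.12
def yaw(th): return -22.4+155+.7*(th-155)-157.6
def pose(th,z): return np.array([C[0]+R*np.cos(np.radians(th)),C[1]+R*np.sin(np.radians(th)),z,yaw(th)])
def emit(start,th,z,g):
    """start: commanded pose x,y,z,yaw(deg); prints calls of 8 rows, returns final commanded pose (with rounding)."""
    cur=np.array(start,float); n=len(th); z=np.broadcast_to(z,n); g=np.broadcast_to(g,n)
    for i in range(0,n,8):
        rows=[]; base=cur.copy()
        for k in range(i,min(i+8,n)):
            d=pose(th[k],z[k])-base; s=np.r_[d[:3]/.15,np.radians(d[3])/1.5].round(3)
            if abs(s).max()>1: print("OUT")
            step=base+np.r_[s[:3]*.15,np.degrees(s[3]*1.5)]
            if np.linalg.norm(step[:3]-cur[:3])>.041 or abs(step[3]-cur[3])>7.1: print("FAST",k)
            cur=step; rows.append("%g %g %g 0 0 %g %g"%(*(s+0),g[k]))
        print(";".join(rows))
    print("END",cur.tolist(),"th",th[-1]); return cur
E
python3 - <<'E'
from plan import *
dt=1/12
th=[112.5]*5; z=[.125,.105,.085,.066,.064]; 
for k in range(12): th.append(112.5+4.6*(k+1)/12); z.append(.064)
w=.08;t=np.radians(th[-1]); ws=[]
while np.degrees(t)<196:
    w2=min(w+.5*dt,1.15); t+=(w+w2)/2*dt; w=w2; th.append(np.degrees(t)); z.append(.064); ws.append(w)
for dz in (.084,.108,.125,.125,.125):
    w=max(w-.12,.0); t+=w*dt; th.append(np.degrees(t)); z.append(dz)
print(len(th),w); emit([.5248,.1799,.145,-67.5],np.array(th),z,.1)
E
```

```text
49 0.5499999999999998
FAST 0
-0.001 0 -0.133 0 0 0.148 0.1;-0.001 0 -0.267 0 0 0.148 0.1;-0.001 0 -0.4 0 0 0.148 0.1;-0.001 0 -0.527 0 0 0.148 0.1;-0.001 0 -0.54 0 0 0.148 0.1;-0.006 -0.002 -0.54 0 0 0.151 0.1;-0.011 -0.004 -0.54 0 0 0.155 0.1;-0.016 -0.007 -0.54 0 0 0.158 0.1
-0.005 -0.002 0 0 0 0.003 0.1;-0.01 -0.004 0 0 0 0.006 0.1;-0.015 -0.006 0 0 0 0.009 0.1;-0.02 -0.008 0 0 0 0.012 0.1;-0.025 -0.011 0 0 0 0.015 0.1;-0.029 -0.013 0 0 0 0.018 0.1;-0.034 -0.015 0 0 0 0.022 0.1;-0.039 -0.018 0 0 0 0.025 0.1
-0.005 -0.002 0 0 0 0.003 0.1;-0.011 -0.005 0 0 0 0.007 0.1;-0.019 -0.01 0 0 0 0.012 0.1;-0.03 -0.016 0 0 0 0.019 0.1;-0.043 -0.023 0 0 0 0.028 0.1;-0.058 -0.032 0 0 0 0.039 0.1;-0.076 -0.043 0 0 0 0.051 0.1;-0.095 -0.056 0 0 0 0.064 0.1
-0.021 -0.015 0 0 0 0.016 0.1;-0.044 -0.033 0 0 0 0.032 0.1;-0.069 -0.053 0 0 0 0.051 0.1;-0.094 -0.076 0 0 0 0.071 0.1;-0.121 -0.103 0 0 0 0.093 0.1;-0.148 -0.132 0 0 0 0.116 0.1;-0.175 -0.165 0 0 0 0.141 0.1;-0.202 -0.202 0 0 0 0.168 0.1
-0.027 -0.04 0 0 0 0.028 0.1;-0.052 -0.085 0 0 0 0.058 0.1;-0.075 -0.134 0 0 0 0.089 0.1;-0.096 -0.186 0 0 0 0.122 0.1;-0.114 -0.243 0 0 0 0.157 0.1;-0.129 -0.304 0 0 0 0.193 0.1;-0.138 -0.368 0 0 0 0.231 0.1;-0.143 -0.435 0 0 0 0.271 0.1
0.001 -0.071 0 0 0 0.041 0.1;0.009 -0.144 0 0 0 0.084 0.1;0.024 -0.218 0 0 0 0.128 0.1;0.047 -0.291 0 0 0 0.173 0.1;0.073 -0.355 0.133 0 0 0.213 0.1;0.1 -0.409 0.293 0 0 0.248 0.1;0.127 -0.454 0.407 0 0 0.279 0.1;0.152 -0.491 0.407 0 0 0.305 0.1
0.022 -0.029 0 0 0 0.021 0.1
END [0.47665000000000013, -0.005799999999999979, 0.12505, 19.474993300858973] th 218.59310720970163
```

```bash
python3 - <<'E'
from plan import *
dt=1/12
th=[112.5]*5; z=[.125,.105,.085,.066,.064]; 
for k in range(12): th.append(112.5+4.6*(k+1)/12); z.append(.064)
w=.08;t=np.radians(th[-1])
while len(th)<40:
    w2=w+.5*dt; t+=(w+w2)/2*dt; w=w2; th.append(np.degrees(t)); z.append(.064)
print(th[-1],w)
for w in (1.08,1.12,1.12): t+=w*dt; th.append(np.degrees(t)); z.append(.064)
for w,dz in zip((1.0,.9,.6,.3,.0),(.084,.108,.125,.125,.125)):
    t+=w*dt; th.append(np.degrees(t)); z.append(dz)
emit([.5248,.1799,.145,-67.5],np.array(th),z,.1)
E
```

```text
178.50595591843052 1.038333333333333
FAST 0
-0.001 0 -0.133 0 0 0.148 0.1;-0.001 0 -0.267 0 0 0.148 0.1;-0.001 0 -0.4 0 0 0.148 0.1;-0.001 0 -0.527 0 0 0.148 0.1;-0.001 0 -0.54 0 0 0.148 0.1;-0.006 -0.002 -0.54 0 0 0.151 0.1;-0.011 -0.004 -0.54 0 0 0.155 0.1;-0.016 -0.007 -0.54 0 0 0.158 0.1
-0.005 -0.002 0 0 0 0.003 0.1;-0.01 -0.004 0 0 0 0.006 0.1;-0.015 -0.006 0 0 0 0.009 0.1;-0.02 -0.008 0 0 0 0.012 0.1;-0.025 -0.011 0 0 0 0.015 0.1;-0.029 -0.013 0 0 0 0.018 0.1;-0.034 -0.015 0 0 0 0.022 0.1;-0.039 -0.018 0 0 0 0.025 0.1
-0.005 -0.002 0 0 0 0.003 0.1;-0.011 -0.005 0 0 0 0.007 0.1;-0.019 -0.01 0 0 0 0.012 0.1;-0.03 -0.016 0 0 0 0.019 0.1;-0.043 -0.023 0 0 0 0.028 0.1;-0.058 -0.032 0 0 0 0.039 0.1;-0.076 -0.043 0 0 0 0.051 0.1;-0.095 -0.056 0 0 0 0.064 0.1
-0.021 -0.015 0 0 0 0.016 0.1;-0.044 -0.033 0 0 0 0.032 0.1;-0.069 -0.053 0 0 0 0.051 0.1;-0.094 -0.076 0 0 0 0.071 0.1;-0.121 -0.103 0 0 0 0.093 0.1;-0.148 -0.132 0 0 0 0.116 0.1;-0.175 -0.165 0 0 0 0.141 0.1;-0.202 -0.202 0 0 0 0.168 0.1
-0.027 -0.04 0 0 0 0.028 0.1;-0.052 -0.085 0 0 0 0.058 0.1;-0.075 -0.134 0 0 0 0.089 0.1;-0.096 -0.186 0 0 0 0.122 0.1;-0.114 -0.243 0 0 0 0.157 0.1;-0.129 -0.304 0 0 0 0.193 0.1;-0.138 -0.368 0 0 0 0.231 0.1;-0.143 -0.435 0 0 0 0.271 0.1
0.001 -0.072 0 0 0 0.042 0.1;0.01 -0.147 0 0 0 0.086 0.1;0.025 -0.22 0 0 0 0.129 0.1;0.044 -0.284 0.133 0 0 0.168 0.1;0.066 -0.339 0.293 0 0 0.203 0.1;0.082 -0.376 0.407 0 0 0.226 0.1;0.092 -0.394 0.407 0 0 0.238 0.1;0.092 -0.394 0.407 0 0 0.238 0.1
END [0.4643500000000001, 0.013100000000000014, 0.12505, 11.911950405132107] th 207.72680347010248
```

Call:
jog_arm(
  rows="-0.001 0 -0.133 0 0 0.08 0.1;-0.001 0 -0.267 0 0 0.148 0.1;-0.001 0 -0.4 0 0 0.148 0.1;-0.001 0 -0.527 0 0 0.148 0.1;-0.001 0 -0.54 0 0 0.148 0.1;-0.006 -0.002 -0.54 0 0 0.151 0.1;-0.011 -0.004 -0.54 0 0 0.155 0.1;-0.016 -0.007 -0.54 0 0 0.158 0.1",
)

```text
time_s: 2.37
tool_pos: [0.5234, 0.1796, 0.0653]
tcp_rot: [[0.59, -0.808, 0.002], [-0.808, -0.59, 0.001], [0.0, -0.003, -1.0]]
ft_force: [0.5, 1.3, 0.1]
grip_width: 0.549
finger_force: 0.0
```

Call:
jog_arm(
  rows="-0.005 -0.002 0 0 0 0.003 0.1;-0.01 -0.004 0 0 0 0.006 0.1;-0.015 -0.006 0 0 0 0.009 0.1;-0.02 -0.008 0 0 0 0.012 0.1;-0.025 -0.011 0 0 0 0.015 0.1;-0.029 -0.013 0 0 0 0.018 0.1;-0.034 -0.015 0 0 0 0.022 0.1;-0.039 -0.018 0 0 0 0.025 0.1",
)

```text
time_s: 3.03
tool_pos: [0.5166, 0.1761, 0.0635]
tcp_rot: [[0.619, -0.785, -0.0], [-0.785, -0.619, -0.0], [0.0, 0.0, -1.0]]
ft_force: [-0.4, -0.1, 0.3]
grip_width: 0.551
finger_force: 0.0
```

```bash
python3 - <<'E'
from h import *
p,d=vision.read_camera("side");w,_=vision.read_camera("wrist")
cv2.imwrite("pics/m2.png",np.hstack([cv2.resize(p[180:320,200:387],(534,400),interpolation=2),cv2.resize(w,(266,400))[:, :]]))
E
```

```text
(no output)
```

View pics/m2.png

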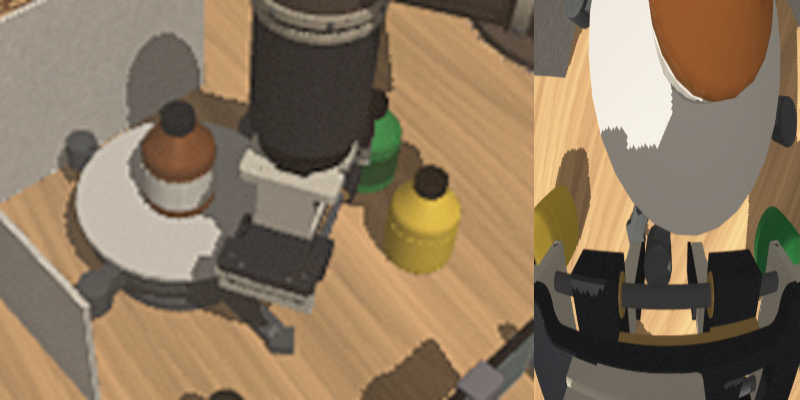

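The wrist view shows the lug at (657,255) between the two fingers, near the trailing (left) one. The bottle and top are clear, so I'll push on.

Call:
jog_arm(
  rows="-0.005 -0.002 0 0 0 0.003 0.1;-0.011 -0.005 0 0 0 0.007 0.1;-0.019 -0.01 0 0 0 0.012 0.1;-0.03 -0.016 0 0 0 0.019 0.1;-0.043 -0.023 0 0 0 0.028 0.1;-0.058 -0.032 0 0 0 0.039 0.1;-0.076 -0.043 0 0 0 0.051 0.1;-0.095 -0.056 0 0 0 0.064 0.1",
)

```text
time_s: 3.8
tool_pos: [0.502, 0.1676, 0.0635]
tcp_rot: [[0.692, -0.721, -0.0], [-0.721, -0.692, -0.0], [-0.0, 0.0, -1.0]]
ft_force: [-0.3, 0.1, 0.9]
grip_width: 0.55
finger_force: 0.0
```

Call:
jog_arm(
  rows="-0.021 -0.015 0 0 0 0.016 0.1;-0.044 -0.033 0 0 0 0.032 0.1;-0.069 -0.053 0 0 0 0.051 0.1;-0.094 -0.076 0 0 0 0.071 0.1;-0.121 -0.103 0 0 0 0.093 0.1;-0.148 -0.132 0 0 0 0.116 0.1;-0.175 -0.165 0 0 0 0.141 0.1;-0.202 -0.202 0 0 0 0.168 0.1",
)

```text
time_s: 4.47
tool_pos: [0.4716, 0.1371, 0.0636]
tcp_rot: [[0.851, -0.525, 0.0], [-0.525, -0.851, 0.0], [0.0, -0.0, -1.0]]
ft_force: [0.3, -0.2, -0.8]
grip_width: 0.548
finger_force: 0.0
```

Call:
jog_arm(
  rows="-0.027 -0.04 0 0 0 0.028 0.1;-0.052 -0.085 0 0 0 0.058 0.1;-0.075 -0.134 0 0 0 0.089 0.1;-0.096 -0.186 0 0 0 0.122 0.1;-0.114 -0.243 0 0 0 0.157 0.1;-0.129 -0.304 0 0 0 0.193 0.1;-0.138 -0.368 0 0 0 0.231 0.1;-0.143 -0.435 0 0 0 0.271 0.1",
)

```text
time_s: 5.13
tool_pos: [0.4501, 0.0716, 0.0636]
tcp_rot: [[0.99, -0.144, 0.0], [-0.144, -0.99, 0.0], [0.0, -0.0, -1.0]]
ft_force: [0.0, -0.4, -0.5]
grip_width: 0.551
finger_force: 0.0
```

Call:
jog_arm(
  rows="0.001 -0.072 0 0 0 0.042 0.1;0.01 -0.147 0 0 0 0.086 0.1;0.025 -0.22 0 0 0 0.129 0.1;0.044 -0.284 0.133 0 0 0.168 0.1;0.066 -0.339 0.293 0 0 0.203 0.1;0.082 -0.376 0.407 0 0 0.226 0.1;0.092 -0.394 0.407 0 0 0.238 0.1;0.092 -0.394 0.407 0 0 0.238 0.1",
)

```text
time_s: 5.8
tool_pos: [0.465, 0.0128, 0.1257]
tcp_rot: [[0.978, 0.207, 0.002], [0.207, -0.978, 0.001], [0.003, -0.001, -1.0]]
ft_force: [0.4, -0.0, 0.2]
grip_width: 0.545
finger_force: 0.0
```

```bash
cat > snap.py <<'E'
from h import *
import sys
k=sys.argv[1]; t0=robot.read_state()['time_s']
a,_=vision.read_camera("side"); t1=robot.read_state()['time_s']; b,_=vision.read_camera("top")
cv2.imwrite(f"pics/S{k}.png",a);cv2.imwrite(f"pics/T{k}.png",b); open(f"pics/t{k}","w").write(f"{t0} {t1}")
print(t0,t1,robot.read_state()['time_s'])
E
python3 snap.py 1
```

```text
5.8 5.85 5.9
```

```bash
cat > ph.py <<'E'
from h import *
C=np.array([.5705,.069])
def score(n,img,dead=()):
    """greyness profile round the lug circle, 1 deg steps"""
    h=cv2.cvtColor(cv2.GaussianBlur(img,(3,3),0),cv2.COLOR_BGR2HSV)
    a=np.radians(np.arange(360)); X=np.c_[C[0]+.12*np.cos(a),C[1]+.12*np.sin(a),np.full(360,.076)]
    uv=pix(n,X).round().astype(int); v=h[uv[:,1],uv[:,0]]
    return ((v[:,1]<60)&(v[:,2]<120)).astype(int)
def runs(m):
    out=[];i=0
    d=np.r_[m,m]; st=[k for k in range(360) if d[k] and not d[k-1]]
    for s in st:
        e=s
        while d[e] and e<s+360: e+=1
        out.append(((s+e-1)/2,e-s))
    return out
if __name__=="__main__":
    import sys
    for k in sys.argv[1:]:
        t=open(f"pics/t{k}").read().split() if k!="0" else (0,0)
        for n,f,tt in(("side","S",t[0]),("top","T",t[1])):
            im=cv2.imread(f"pics/{f}{k}.png" if k!="0" else f"pics/{n}0.png"); print(k,n,tt,[r for r in runs(score(n,im)) if r[1]>3])
E
python3 ph.py 0 1
python3 - <<'E'
from plan import *
emit([0.46435,.0131,.12505,11.912],np.linspace(207.7,100,12)[1:],.125,.1)
E
```

```text
0 side 0 [(25.0, 15), (66.5, 42), (109.0, 15), (201.0, 13), (244.0, 7), (299.0, 23)]
0 top 0 [(21.5, 12), (110.5, 18), (203.5, 12), (292.0, 15)]
1 side 5.8 [(59.5, 56), (121.0, 19), (215.5, 12), (242.0, 11), (311.5, 22)]
1 top 5.85 [(39.0, 13), (171.5, 10), (212.5, 64), (309.0, 13)]
-0.054 0.127 0 0 0 -0.08 0.1;-0.084 0.26 0 0 0 -0.16 0.1;-0.092 0.396 0 0 0 -0.239 0.1;-0.076 0.532 0 0 0 -0.319 0.1;-0.038 0.663 0 0 0 -0.399 0.1;0.022 0.785 0 0 0 -0.479 0.1;0.102 0.896 0 0 0 -0.558 0.1;0.2 0.991 0 0 0 -0.638 0.1
0.113 0.077 0 0 0 -0.08 0.1;0.237 0.134 0 0 0 -0.16 0.1;0.369 0.17 0 0 0 -0.239 0.1
END [0.5497, 0.18725, 0.12505, -63.460597949459796] th 100.0
```

Call:
jog_arm(
  rows="-0.054 0.127 0 0 0 -0.08 0.1;-0.084 0.26 0 0 0 -0.16 0.1;-0.092 0.396 0 0 0 -0.239 0.1;-0.076 0.532 0 0 0 -0.319 0.1;-0.038 0.663 0 0 0 -0.399 0.1;0.022 0.785 0 0 0 -0.479 0.1;0.102 0.896 0 0 0 -0.558 0.1;0.2 0.991 0 0 0 -0.638 0.1",
)

```text
time_s: 6.57
tool_pos: [0.4937, 0.1629, 0.1238]
tcp_rot: [[0.729, -0.685, -0.001], [-0.685, -0.729, -0.001], [-0.0, 0.002, -1.0]]
ft_force: [0.1, -0.2, -0.1]
grip_width: 0.549
finger_force: 0.0
```

Call:
jog_arm(
  rows="0.113 0.077 0 0 0 -0.08 0.1;0.237 0.134 0 0 0 -0.16 0.1;0.369 0.17 0 0 0 -0.239 0.1",
)

```text
time_s: 6.82
tool_pos: [0.5496, 0.1883, 0.1235]
tcp_rot: [[0.442, -0.897, -0.002], [-0.897, -0.442, -0.001], [0.0, 0.002, -1.0]]
ft_force: [-0.4, 1.0, -0.3]
grip_width: 0.557
finger_force: 0.0
```

```bash
python3 snap.py 2; python3 ph.py 2
```

```text
6.8167 6.8667 6.9167
2 side 6.8167 [(10.0, 19), (61.0, 31), (83.5, 10), (152.5, 18), (183.5, 6), (205.5, 28), (263.0, 47)]
2 top 6.8667 [(8.5, 14), (83.0, 9), (109.5, 34), (189.0, 13), (277.5, 16)]
```

```bash
cat > cyc.py <<'E'
from plan import *
import sys
def cycle(start,l0,w0,wt=1.14,acc=.35,wait=0,dec=.117):
    """l0,w0: lug angle (deg) and speed now; wait rows at th=100, then catch, push to wt, leave, return to 100"""
    dt=1/12; lug=lambda k:l0+np.degrees(w0*k*dt-dec/2*(k*dt)**2)
    th=[100.]*wait; z=[.125]*max(wait-2,0)+[.115,.1][:min(wait,2)]; g=[.3]*wait
    for j,(off,zz,gg) in enumerate([(1,.105,.3),(2.5,.082,.3),(3.5,.066,.25),(3.8,.064,.2),(4.1,.064,.15),(4.4,.064,.1)]):
        th.append(lug(wait+j+1)+off); z.append(zz); g.append(gg)
    w=w0-dec*(wait+6)*dt+.07; t=np.radians(th[-1])
    while np.degrees(t)<186:
        w2=min(w+acc*dt,wt); t+=(w+w2)/2*dt; w=w2; th.append(np.degrees(t)); z.append(.064); g.append(.1)
    print("push end row",len(th),"w",w,"tool",th[-1],"t after",len(th)*dt)
    for f,dz in zip((.9,.75,.4),(.084,.108,.125)):
        t+=w*f*dt; th.append(np.degrees(t)); z.append(dz); g.append(.1)
    n=int(np.ceil((th[-1]-100)/9.9)); th+=list(np.linspace(th[-1],100,n+1)[1:]); z+=[.125]*n; g+=[.1]*n
    while len(th)%8: th.append(100.);z.append(.125);g.append(.1)
    print("rows",len(th)); return emit(start,np.array(th),z,g)
E
python3 -c "
from cyc import *
cycle([0.5497,0.18725,0.12505,-63.46],101.05,.955)"
```

```text
push end row 17 w 1.14 tool 189.37757402800696 t after 1.4166666666666665
rows 32
-0.09 -0.022 -0.134 0 0 0.053 0.3;-0.168 -0.05 -0.287 0 0 0.102 0.3;-0.237 -0.082 -0.394 0 0 0.146 0.25;-0.294 -0.115 -0.407 0 0 0.185 0.2;-0.347 -0.153 -0.407 0 0 0.222 0.15;-0.396 -0.194 -0.407 0 0 0.26 0.1;-0.443 -0.239 -0.407 0 0 0.298 0.1;-0.487 -0.29 -0.407 0 0 0.337 0.1
-0.041 -0.056 0 0 0 0.041 0.1;-0.078 -0.117 0 0 0 0.082 0.1;-0.11 -0.183 0 0 0 0.125 0.1;-0.136 -0.253 0 0 0 0.169 0.1;-0.156 -0.327 0 0 0 0.213 0.1;-0.168 -0.402 0 0 0 0.258 0.1;-0.174 -0.477 0 0 0 0.302 0.1;-0.172 -0.553 0 0 0 0.346 0.1
0.008 -0.076 0 0 0 0.045 0.1;0.022 -0.143 0.133 0 0 0.084 0.1;0.038 -0.197 0.293 0 0 0.118 0.1;0.049 -0.226 0.407 0 0 0.135 0.1;0.013 -0.103 0.407 0 0 0.061 0.1;-0.002 0.023 0.407 0 0 -0.013 0.1;0.003 0.151 0.407 0 0 -0.088 0.1;0.029 0.275 0.407 0 0 -0.162 0.1
0.045 0.12 0 0 0 -0.075 0.1;0.108 0.231 0 0 0 -0.149 0.1;0.188 0.33 0 0 0 -0.224 0.1;0.283 0.415 0 0 0 -0.298 0.1;0.39 0.484 0 0 0 -0.373 0.1;0.506 0.535 0 0 0 -0.447 0.1;0.63 0.568 0 0 0 -0.521 0.1;0.63 0.568 0 0 0 -0.521 0.1
END [0.5497, 0.18724999999999997, 0.12505, -63.46000000000001] th 100.0
```

Call:
jog_arm(
  rows="-0.09 -0.022 -0.134 0 0 0.053 0.3;-0.168 -0.05 -0.287 0 0 0.102 0.3;-0.237 -0.082 -0.394 0 0 0.146 0.25;-0.294 -0.115 -0.407 0 0 0.185 0.2;-0.347 -0.153 -0.407 0 0 0.222 0.15;-0.396 -0.194 -0.407 0 0 0.26 0.1;-0.443 -0.239 -0.407 0 0 0.298 0.1;-0.487 -0.29 -0.407 0 0 0.337 0.1",
)

```text
time_s: 7.58
tool_pos: [0.4751, 0.1432, 0.0628]
tcp_rot: [[0.827, -0.563, -0.001], [-0.563, -0.827, -0.001], [-0.001, 0.002, -1.0]]
ft_force: [-0.2, 0.7, -0.0]
grip_width: 0.552
finger_force: 0.1
```

Call:
jog_arm(
  rows="-0.041 -0.056 0 0 0 0.041 0.1;-0.078 -0.117 0 0 0 0.082 0.1;-0.11 -0.183 0 0 0 0.125 0.1;-0.136 -0.253 0 0 0 0.169 0.1;-0.156 -0.327 0 0 0 0.213 0.1;-0.168 -0.402 0 0 0 0.258 0.1;-0.174 -0.477 0 0 0 0.302 0.1;-0.172 -0.553 0 0 0 0.346 0.1",
)

```text
time_s: 8.25
tool_pos: [0.4494, 0.06, 0.063]
tcp_rot: [[0.997, -0.078, -0.001], [-0.078, -0.997, -0.001], [-0.001, 0.001, -1.0]]
ft_force: [0.2, 0.2, -0.1]
grip_width: 0.55
finger_force: 0.0
```

Call:
jog_arm(
  rows="0.008 -0.076 0 0 0 0.045 0.1;0.022 -0.143 0.133 0 0 0.084 0.1;0.038 -0.197 0.293 0 0 0.118 0.1;0.049 -0.226 0.407 0 0 0.135 0.1;0.013 -0.103 0.407 0 0 0.061 0.1;-0.002 0.023 0.407 0 0 -0.013 0.1;0.003 0.151 0.407 0 0 -0.088 0.1;0.029 0.275 0.407 0 0 -0.162 0.1",
)

```text
time_s: 8.92
tool_pos: [0.4537, 0.1023, 0.1242]
tcp_rot: [[0.946, -0.325, -0.001], [-0.325, -0.946, -0.0], [-0.001, 0.001, -1.0]]
ft_force: [0.3, -0.2, -0.9]
grip_width: 0.551
finger_force: 0.0
```

```bash
python3 snap.py 3
```

```text
8.9167 8.9667 9.0167
```

Call:
jog_arm(
  rows="0.045 0.12 0 0 0 -0.075 0.1;0.108 0.231 0 0 0 -0.149 0.1;0.188 0.33 0 0 0 -0.224 0.1;0.283 0.415 0 0 0 -0.298 0.1;0.39 0.484 0 0 0 -0.373 0.1;0.506 0.535 0 0 0 -0.447 0.1;0.63 0.568 0 0 0 -0.521 0.1",
)

```text
time_s: 9.6
tool_pos: [0.5494, 0.1873, 0.1238]
tcp_rot: [[0.445, -0.895, -0.002], [-0.895, -0.445, -0.001], [0.0, 0.002, -1.0]]
ft_force: [-0.4, 0.1, 0.0]
grip_width: 0.549
finger_force: 0.0
```

```bash
python3 snap.py 4; python3 ph.py 3 4
```

```text
9.6 9.65 9.7
3 side 8.9167 [(62.0, 51), (126.5, 20), (223.0, 13), (242.0, 11), (319.5, 22)]
3 top 8.9667 [(46.5, 14), (89.5, 64), (153.5, 18), (176.0, 17), (197.5, 18), (227.0, 15), (315.5, 14)]
4 side 9.6 [(67.0, 43), (152.5, 18), (186.0, 7), (208.0, 27), (258.5, 42), (360.0, 19)]
4 top 9.65 [(102.5, 48), (178.0, 13), (266.5, 14), (357.0, 15)]
```

```bash
python3 -c "
from cyc import *
cycle([0.5497,0.18725,0.12505,-63.46],90.1,1.0,wait=2,wt=1.13)"
```

```text
push end row 19 w 1.13 tool 188.98392351593458 t after 1.5833333333333333
rows 40
0 0 -0.067 0 0 0 0.3;0 0 -0.167 0 0 0 0.3;-0.071 -0.016 -0.134 0 0 0.042 0.3;-0.152 -0.043 -0.287 0 0 0.092 0.3;-0.223 -0.075 -0.394 0 0 0.137 0.25;-0.282 -0.108 -0.407 0 0 0.176 0.2;-0.337 -0.145 -0.407 0 0 0.215 0.15;-0.388 -0.186 -0.407 0 0 0.254 0.1
-0.049 -0.047 0 0 0 0.039 0.1;-0.095 -0.098 0 0 0 0.079 0.1;-0.137 -0.155 0 0 0 0.121 0.1;-0.175 -0.218 0 0 0 0.163 0.1;-0.208 -0.285 0 0 0 0.207 0.1;-0.234 -0.355 0 0 0 0.251 0.1;-0.254 -0.428 0 0 0 0.295 0.1;-0.267 -0.502 0 0 0 0.338 0.1
-0.006 -0.075 0 0 0 0.044 0.1;-0.005 -0.15 0 0 0 0.088 0.1;0.003 -0.225 0 0 0 0.132 0.1;0.017 -0.292 0.133 0 0 0.172 0.1;0.032 -0.346 0.293 0 0 0.205 0.1;0.042 -0.375 0.407 0 0 0.222 0.1;0.008 -0.252 0.407 0 0 0.148 0.1;-0.006 -0.126 0.407 0 0 0.074 0.1
0.006 0.126 0 0 0 -0.074 0.1;0.032 0.251 0 0 0 -0.148 0.1;0.077 0.369 0 0 0 -0.222 0.1;0.141 0.479 0 0 0 -0.296 0.1;0.221 0.578 0 0 0 -0.37 0.1;0.315 0.662 0 0 0 -0.444 0.1;0.422 0.731 0 0 0 -0.518 0.1;0.538 0.782 0 0 0 -0.592 0.1
0.123 0.032 0 0 0 -0.074 0.1;0.123 0.032 0 0 0 -0.074 0.1;0.123 0.032 0 0 0 -0.074 0.1;0.123 0.032 0 0 0 -0.074 0.1;0.123 0.032 0 0 0 -0.074 0.1;0.123 0.032 0 0 0 -0.074 0.1;0.123 0.032 0 0 0 -0.074 0.1;0.123 0.032 0 0 0 -0.074 0.1
END [0.5496999999999999, 0.18725, 0.12505, -63.459999999999994] th 100.0
```

Call:
jog_arm(
  rows="0 0 -0.067 0 0 0 0.3;0 0 -0.167 0 0 0 0.3;-0.071 -0.016 -0.134 0 0 0.042 0.3;-0.152 -0.043 -0.287 0 0 0.092 0.3;-0.223 -0.075 -0.394 0 0 0.137 0.25;-0.282 -0.108 -0.407 0 0 0.176 0.2;-0.337 -0.145 -0.407 0 0 0.215 0.15;-0.388 -0.186 -0.407 0 0 0.254 0.1",
)

```text
time_s: 10.37
tool_pos: [0.4892, 0.1579, 0.0622]
tcp_rot: [[0.752, -0.66, -0.002], [-0.66, -0.752, -0.001], [-0.001, 0.003, -1.0]]
ft_force: [0.1, 0.9, 0.1]
grip_width: 0.563
finger_force: 0.0
```

Call:
jog_arm(
  rows="-0.049 -0.047 0 0 0 0.039 0.1;-0.095 -0.098 0 0 0 0.079 0.1;-0.137 -0.155 0 0 0 0.121 0.1;-0.175 -0.218 0 0 0 0.163 0.1;-0.208 -0.285 0 0 0 0.207 0.1;-0.234 -0.355 0 0 0 0.251 0.1;-0.254 -0.428 0 0 0 0.295 0.1;-0.267 -0.502 0 0 0 0.338 0.1",
)

```text
time_s: 11.03
tool_pos: [0.4494, 0.0826, 0.0628]
tcp_rot: [[0.977, -0.211, -0.001], [-0.211, -0.977, -0.0], [-0.001, 0.001, -1.0]]
ft_force: [-0.2, -0.4, 0.9]
grip_width: 0.553
finger_force: 0.0
```

Call:
jog_arm(
  rows="-0.006 -0.075 0 0 0 0.044 0.1;-0.005 -0.15 0 0 0 0.088 0.1;0.003 -0.225 0 0 0 0.132 0.1;0.017 -0.292 0.133 0 0 0.172 0.1;0.032 -0.346 0.293 0 0 0.205 0.1;0.042 -0.375 0.407 0 0 0.222 0.1;0.008 -0.252 0.407 0 0 0.148 0.1;-0.006 -0.126 0.407 0 0 0.074 0.1",
)

```text
time_s: 11.7
tool_pos: [0.4493, 0.0642, 0.1248]
tcp_rot: [[0.994, -0.112, 0.001], [-0.112, -0.994, 0.001], [0.001, -0.001, -1.0]]
ft_force: [0.5, 0.5, 0.1]
grip_width: 0.549
finger_force: 0.0
```

```bash
python3 snap.py 5
```

```text
11.7 11.75 11.8
```

Call:
jog_arm(
  rows="0.006 0.126 0 0 0 -0.074 0.1;0.032 0.251 0 0 0 -0.148 0.1;0.077 0.369 0 0 0 -0.222 0.1;0.141 0.479 0 0 0 -0.296 0.1;0.221 0.578 0 0 0 -0.37 0.1;0.315 0.662 0 0 0 -0.444 0.1;0.422 0.731 0 0 0 -0.518 0.1;0.538 0.782 0 0 0 -0.592 0.1",
)

```text
time_s: 12.47
tool_pos: [0.5305, 0.1824, 0.1236]
tcp_rot: [[0.543, -0.84, -0.002], [-0.84, -0.543, -0.001], [-0.0, 0.002, -1.0]]
ft_force: [0.1, 0.2, 0.3]
grip_width: 0.548
finger_force: 0.0
```

```bash
python3 snap.py 6; python3 ph.py 5 6
```

```text
12.4667 12.5167 12.5667
5 side 11.7 [(34.0, 15), (66.5, 42), (117.5, 18), (211.5, 14), (242.0, 11), (307.0, 21)]
5 top 11.75 [(35.0, 11), (97.0, 83), (186.5, 40), (221.0, 27), (304.5, 14)]
6 side 12.4667 [(66.5, 42), (106.5, 4), (114.5, 10), (140.5, 28), (166.5, 6), (253.5, 32), (352.0, 23)]
6 top 12.5167 [(84.5, 24), (119.5, 34), (169.0, 13), (258.0, 13), (348.5, 14)]
```

```bash
sed -i 's/th=\[100.\]\*wait/th=[tw]*wait/; s/wait=0,dec/wait=0,tw=100.,dec/' cyc.py; python3 -c "
from cyc import *
cycle([0.53125,0.18245,0.12505,-57.1],81.2,.945,wait=1,tw=99,wt=1.12,acc=.3)"
```

```text
push end row 21 w 1.12 tool 188.04007912109842 t after 1.75
rows 40
FAST 0
0.137 0.034 -0.067 0 0 -0.083 0.3;0.246 0.044 -0.134 0 0 -0.147 0.3;0.164 0.038 -0.287 0 0 -0.099 0.3;0.09 0.025 -0.394 0 0 -0.055 0.25;0.028 0.009 -0.407 0 0 -0.018 0.2;-0.032 -0.012 -0.407 0 0 0.019 0.15;-0.09 -0.038 -0.407 0 0 0.056 0.1;-0.146 -0.068 -0.407 0 0 0.094 0.1
-0.055 -0.036 0 0 0 0.038 0.1;-0.108 -0.077 0 0 0 0.077 0.1;-0.159 -0.123 0 0 0 0.117 0.1;-0.206 -0.176 0 0 0 0.158 0.1;-0.25 -0.233 0 0 0 0.201 0.1;-0.289 -0.296 0 0 0 0.244 0.1;-0.323 -0.362 0 0 0 0.287 0.1;-0.35 -0.432 0 0 0 0.331 0.1
-0.021 -0.072 0 0 0 0.043 0.1;-0.035 -0.145 0 0 0 0.087 0.1;-0.041 -0.219 0 0 0 0.13 0.1;-0.041 -0.294 0 0 0 0.174 0.1;-0.034 -0.368 0 0 0 0.218 0.1;-0.022 -0.434 0.133 0 0 0.257 0.1;-0.008 -0.488 0.293 0 0 0.289 0.1;0.001 -0.517 0.407 0 0 0.307 0.1
-0.031 0.122 0 0 0 -0.073 0.1;-0.043 0.247 0 0 0 -0.147 0.1;-0.036 0.372 0 0 0 -0.22 0.1;-0.008 0.495 0 0 0 -0.293 0.1;0.038 0.611 0 0 0 -0.367 0.1;0.101 0.72 0 0 0 -0.44 0.1;0.181 0.816 0 0 0 -0.513 0.1;0.275 0.9 0 0 0 -0.587 0.1
0.106 0.067 0 0 0 -0.073 0.1;0.221 0.117 0 0 0 -0.146 0.1;0.343 0.149 0 0 0 -0.219 0.1;0.343 0.149 0 0 0 -0.219 0.1;0.343 0.149 0 0 0 -0.219 0.1;0.343 0.149 0 0 0 -0.219 0.1;0.343 0.149 0 0 0 -0.219 0.1;0.343 0.149 0 0 0 -0.219 0.1
END [0.5497, 0.18725000000000006, 0.12505, -63.45983152595214] th 100.0
```

Call:
jog_arm(
  rows="0.137 0.034 -0.067 0 0 -0.083 0.3;0.246 0.044 -0.134 0 0 -0.147 0.3;0.164 0.038 -0.287 0 0 -0.099 0.3;0.09 0.025 -0.394 0 0 -0.055 0.25;0.028 0.009 -0.407 0 0 -0.018 0.2;-0.032 -0.012 -0.407 0 0 0.019 0.15;-0.09 -0.038 -0.407 0 0 0.056 0.1;-0.146 -0.068 -0.407 0 0 0.094 0.1",
)

```text
time_s: 13.23
tool_pos: [0.5073, 0.1708, 0.0626]
tcp_rot: [[0.662, -0.75, -0.002], [-0.75, -0.662, -0.001], [-0.0, 0.002, -1.0]]
ft_force: [0.5, 0.1, -0.1]
grip_width: 0.555
finger_force: 0.0
```

Call:
jog_arm(
  rows="-0.055 -0.036 0 0 0 0.038 0.1;-0.108 -0.077 0 0 0 0.077 0.1;-0.159 -0.123 0 0 0 0.117 0.1;-0.206 -0.176 0 0 0 0.158 0.1;-0.25 -0.233 0 0 0 0.201 0.1;-0.289 -0.296 0 0 0 0.244 0.1;-0.323 -0.362 0 0 0 0.287 0.1;-0.35 -0.432 0 0 0 0.331 0.1",
)

```text
time_s: 13.9
tool_pos: [0.4548, 0.1058, 0.063]
tcp_rot: [[0.939, -0.344, -0.001], [-0.344, -0.939, -0.001], [-0.001, 0.001, -1.0]]
ft_force: [0.1, -0.3, -0.5]
grip_width: 0.551
finger_force: 0.0
```

Call:
jog_arm(
  rows="-0.021 -0.072 0 0 0 0.043 0.1;-0.035 -0.145 0 0 0 0.087 0.1;-0.041 -0.219 0 0 0 0.13 0.1;-0.041 -0.294 0 0 0 0.174 0.1;-0.034 -0.368 0 0 0 0.218 0.1;-0.022 -0.434 0.133 0 0 0.257 0.1;-0.008 -0.488 0.293 0 0 0.289 0.1;0.001 -0.517 0.407 0 0 0.307 0.1",
)

```text
time_s: 14.57
tool_pos: [0.4556, 0.0283, 0.1252]
tcp_rot: [[0.994, 0.109, -0.001], [0.109, -0.994, -0.001], [-0.001, 0.0, -1.0]]
ft_force: [0.5, -0.6, -0.4]
grip_width: 0.55
finger_force: 0.0
```

```bash
python3 snap.py 7
```

```text
14.5667 14.6167 14.6667
```

Call:
jog_arm(
  rows="-0.031 0.122 0 0 0 -0.073 0.1;-0.043 0.247 0 0 0 -0.147 0.1;-0.036 0.372 0 0 0 -0.22 0.1;-0.008 0.495 0 0 0 -0.293 0.1;0.038 0.611 0 0 0 -0.367 0.1;0.101 0.72 0 0 0 -0.44 0.1;0.181 0.816 0 0 0 -0.513 0.1;0.275 0.9 0 0 0 -0.587 0.1",
)

```text
time_s: 15.33
tool_pos: [0.4969, 0.165, 0.1234]
tcp_rot: [[0.711, -0.703, -0.002], [-0.703, -0.711, -0.001], [-0.001, 0.002, -1.0]]
ft_force: [0.6, 0.2, 0.1]
grip_width: 0.549
finger_force: 0.0
```

Call:
jog_arm(
  rows="0.106 0.067 0 0 0 -0.073 0.1;0.221 0.117 0 0 0 -0.146 0.1;0.343 0.149 0 0 0 -0.219 0.1",
)

```text
time_s: 15.58
tool_pos: [0.5489, 0.1872, 0.1232]
tcp_rot: [[0.446, -0.895, -0.002], [-0.895, -0.446, -0.001], [-0.0, 0.002, -1.0]]
ft_force: [0.1, 0.3, 0.8]
grip_width: 0.545
finger_force: 0.0
```

```bash
python3 snap.py 8; python3 ph.py 7 8
```

```text
15.5833 15.6333 15.6833
7 side 14.5667 [(28.5, 14), (66.5, 42), (111.5, 18), (204.5, 12), (242.0, 11), (301.5, 24)]
7 top 14.6167 [(28.0, 11), (203.5, 56), (247.5, 12), (298.0, 15)]
8 side 15.5833 [(67.0, 43), (152.5, 18), (186.0, 7), (208.0, 27), (258.5, 42), (357.0, 21)]
8 top 15.6333 [(83.5, 12), (111.0, 33), (174.5, 12), (264.0, 15), (354.0, 13)]
```

```bash
sed -i 's/<186/<pe/; s/dec=.117/dec=.14,pe=192/; s/while len(th)%8.*/pass/' cyc.py
cat > top.py <<'E'
from h import *
from ph import *
import sys
t=robot.read_state()['time_s'];b,_=vision.read_camera("top");cv2.imwrite(f"pics/T{sys.argv[1]}.png",b)
print(t,[r for r in runs(score("top",b)) if r[1]>3])
E
python3 -c "
from cyc import *
cycle([0.5497,0.18725,0.12505,-63.46],86.7,.89,wait=1,tw=96,wt=1.18,acc=.42)"
```

```text
push end row 21 w 1.18 tool 192.13155787473508 t after 1.75
rows 35
0.055 0.007 -0.067 0 0 -0.033 0.3;0.054 0.007 -0.134 0 0 -0.032 0.3;-0.024 -0.005 -0.287 0 0 0.013 0.3;-0.092 -0.022 -0.394 0 0 0.055 0.25;-0.149 -0.042 -0.407 0 0 0.09 0.2;-0.203 -0.065 -0.407 0 0 0.124 0.15;-0.255 -0.092 -0.407 0 0 0.158 0.1;-0.306 -0.123 -0.407 0 0 0.193 0.1
-0.05 -0.037 0 0 0 0.036 0.1;-0.099 -0.078 0 0 0 0.074 0.1;-0.146 -0.126 0 0 0 0.113 0.1;-0.19 -0.179 0 0 0 0.153 0.1;-0.231 -0.237 0 0 0 0.195 0.1;-0.268 -0.301 0 0 0 0.238 0.1;-0.299 -0.371 0 0 0 0.282 0.1;-0.324 -0.444 0 0 0 0.327 0.1
-0.018 -0.077 0 0 0 0.046 0.1;-0.029 -0.155 0 0 0 0.092 0.1;-0.031 -0.233 0 0 0 0.138 0.1;-0.026 -0.312 0 0 0 0.184 0.1;-0.013 -0.389 0 0 0 0.23 0.1;0.004 -0.458 0.133 0 0 0.271 0.1;0.024 -0.514 0.293 0 0 0.306 0.1;0.036 -0.543 0.407 0 0 0.324 0.1
-0.043 0.125 0 0 0 -0.077 0.1;-0.064 0.254 0 0 0 -0.154 0.1;-0.065 0.386 0 0 0 -0.23 0.1;-0.043 0.515 0 0 0 -0.307 0.1;-0.001 0.64 0 0 0 -0.384 0.1;0.061 0.756 0 0 0 -0.461 0.1;0.141 0.86 0 0 0 -0.537 0.1;0.237 0.95 0 0 0 -0.614 0.1
0.11 0.072 0 0 0 -0.077 0.1;0.23 0.126 0 0 0 -0.154 0.1;0.357 0.16 0 0 0 -0.23 0.1
END [0.5497000000000001, 0.18725, 0.12505, -63.46000000000001] th 100.0
```

Call:
jog_arm(
  rows="0.055 0.007 -0.067 0 0 -0.033 0.3;0.054 0.007 -0.134 0 0 -0.032 0.3;-0.024 -0.005 -0.287 0 0 0.013 0.3;-0.092 -0.022 -0.394 0 0 0.055 0.25;-0.149 -0.042 -0.407 0 0 0.09 0.2;-0.203 -0.065 -0.407 0 0 0.124 0.15;-0.255 -0.092 -0.407 0 0 0.158 0.1;-0.306 -0.123 -0.407 0 0 0.193 0.1",
)

```text
time_s: 16.35
tool_pos: [0.5016, 0.1676, 0.0623]
tcp_rot: [[0.689, -0.725, -0.002], [-0.725, -0.689, -0.001], [-0.001, 0.002, -1.0]]
ft_force: [0.6, -0.4, 0.2]
grip_width: 0.557
finger_force: 0.0
```

Call:
jog_arm(
  rows="-0.05 -0.037 0 0 0 0.036 0.1;-0.099 -0.078 0 0 0 0.074 0.1;-0.146 -0.126 0 0 0 0.113 0.1;-0.19 -0.179 0 0 0 0.153 0.1;-0.231 -0.237 0 0 0 0.195 0.1;-0.268 -0.301 0 0 0 0.238 0.1;-0.299 -0.371 0 0 0 0.282 0.1;-0.324 -0.444 0 0 0 0.327 0.1",
)

```text
time_s: 17.02
tool_pos: [0.453, 0.1008, 0.0626]
tcp_rot: [[0.949, -0.314, -0.002], [-0.314, -0.949, -0.001], [-0.001, 0.001, -1.0]]
ft_force: [-1.0, -0.0, -0.8]
grip_width: 0.548
finger_force: 0.0
```

Call:
jog_arm(
  rows="-0.018 -0.077 0 0 0 0.046 0.1;-0.029 -0.155 0 0 0 0.092 0.1;-0.031 -0.233 0 0 0 0.138 0.1;-0.026 -0.312 0 0 0 0.184 0.1;-0.013 -0.389 0 0 0 0.23 0.1;0.004 -0.458 0.133 0 0 0.271 0.1;0.024 -0.514 0.293 0 0 0.306 0.1;0.036 -0.543 0.407 0 0 0.324 0.1",
)

```text
time_s: 17.68
tool_pos: [0.4591, 0.0194, 0.1248]
tcp_rot: [[0.986, 0.165, -0.001], [0.165, -0.986, -0.001], [-0.002, 0.0, -1.0]]
ft_force: [0.4, 0.4, 0.1]
grip_width: 0.545
finger_force: 0.0
```

```bash
python3 top.py 9
```

```text
17.6833 [(23.5, 12), (169.5, 4), (209.5, 58), (246.0, 5), (293.0, 15)]
```

Call:
jog_arm(
  rows="-0.043 0.125 0 0 0 -0.077 0.1;-0.064 0.254 0 0 0 -0.154 0.1;-0.065 0.386 0 0 0 -0.23 0.1;-0.043 0.515 0 0 0 -0.307 0.1;-0.001 0.64 0 0 0 -0.384 0.1;0.061 0.756 0 0 0 -0.461 0.1;0.141 0.86 0 0 0 -0.537 0.1;0.237 0.95 0 0 0 -0.614 0.1",
)

```text
time_s: 18.4
tool_pos: [0.4947, 0.1635, 0.1235]
tcp_rot: [[0.722, -0.692, -0.001], [-0.692, -0.722, -0.001], [-0.001, 0.001, -1.0]]
ft_force: [-0.6, -1.1, -0.2]
grip_width: 0.551
finger_force: 0.0
```

Call:
jog_arm(
  rows="0.11 0.072 0 0 0 -0.077 0.1;0.23 0.126 0 0 0 -0.154 0.1;0.357 0.16 0 0 0 -0.23 0.1",
)

```text
time_s: 18.65
tool_pos: [0.5487, 0.1875, 0.1233]
tcp_rot: [[0.446, -0.895, -0.002], [-0.895, -0.446, -0.001], [-0.0, 0.002, -1.0]]
ft_force: [-0.8, -0.1, 0.5]
grip_width: 0.55
finger_force: 0.0
```

```bash
python3 top.py 10
```

```text
18.65 [(84.0, 11), (113.0, 33), (174.5, 12), (264.0, 15), (354.5, 14)]
```

```bash
python3 -c "
from cyc import *
cycle([0.5497,0.18725,0.12505,-63.46],87.4,1.04,wait=1,tw=98,wt=1.18,acc=.35,dec=.12)"
```

```text
push end row 20 w 1.18 tool 197.01733287805195 t after 1.6666666666666665
rows 34
0.027 0.004 -0.067 0 0 -0.017 0.3;0.024 0.003 -0.134 0 0 -0.015 0.3;-0.063 -0.014 -0.287 0 0 0.037 0.3;-0.14 -0.038 -0.394 0 0 0.084 0.25;-0.205 -0.066 -0.407 0 0 0.125 0.2;-0.267 -0.099 -0.407 0 0 0.166 0.15;-0.325 -0.136 -0.407 0 0 0.206 0.1;-0.38 -0.179 -0.407 0 0 0.247 0.1
-0.053 -0.05 0 0 0 0.042 0.1;-0.102 -0.105 0 0 0 0.086 0.1;-0.147 -0.166 0 0 0 0.13 0.1;-0.187 -0.233 0 0 0 0.176 0.1;-0.221 -0.304 0 0 0 0.222 0.1;-0.247 -0.378 0 0 0 0.267 0.1;-0.266 -0.455 0 0 0 0.313 0.1;-0.278 -0.532 0 0 0 0.359 0.1
-0.003 -0.079 0 0 0 0.046 0.1;0.001 -0.157 0 0 0 0.092 0.1;0.012 -0.235 0 0 0 0.138 0.1;0.032 -0.311 0 0 0 0.184 0.1;0.055 -0.378 0.133 0 0 0.225 0.1;0.08 -0.432 0.293 0 0 0.259 0.1;0.094 -0.46 0.407 0 0 0.278 0.1;0.039 -0.334 0.407 0 0 0.197 0.1
-0.033 0.134 0 0 0 -0.08 0.1;-0.042 0.271 0 0 0 -0.16 0.1;-0.028 0.408 0 0 0 -0.241 0.1;0.01 0.541 0 0 0 -0.321 0.1;0.069 0.665 0 0 0 -0.402 0.1;0.15 0.776 0 0 0 -0.482 0.1;0.248 0.873 0 0 0 -0.562 0.1;0.361 0.951 0 0 0 -0.643 0.1
0.125 0.058 0 0 0 -0.08 0.1;0.258 0.094 0 0 0 -0.16 0.1
END [0.5497, 0.18725, 0.12505, -63.46000000000001] th 100.0
```

Call:
jog_arm(
  rows="0.027 0.004 -0.067 0 0 -0.017 0.3;0.024 0.003 -0.134 0 0 -0.015 0.3;-0.063 -0.014 -0.287 0 0 0.037 0.3;-0.14 -0.038 -0.394 0 0 0.084 0.25;-0.205 -0.066 -0.407 0 0 0.125 0.2;-0.267 -0.099 -0.407 0 0 0.166 0.15;-0.325 -0.136 -0.407 0 0 0.206 0.1;-0.38 -0.179 -0.407 0 0 0.247 0.1",
)

```text
time_s: 19.37
tool_pos: [0.4901, 0.159, 0.062]
tcp_rot: [[0.745, -0.667, -0.002], [-0.667, -0.745, -0.001], [-0.001, 0.002, -1.0]]
ft_force: [-0.2, 0.4, -0.7]
grip_width: 0.552
finger_force: 0.0
```

Call:
jog_arm(
  rows="-0.053 -0.05 0 0 0 0.042 0.1;-0.102 -0.105 0 0 0 0.086 0.1;-0.147 -0.166 0 0 0 0.13 0.1;-0.187 -0.233 0 0 0 0.176 0.1;-0.221 -0.304 0 0 0 0.222 0.1;-0.247 -0.378 0 0 0 0.267 0.1;-0.266 -0.455 0 0 0 0.313 0.1;-0.278 -0.532 0 0 0 0.359 0.1",
)

```text
time_s: 20.03
tool_pos: [0.4485, 0.079, 0.0624]
tcp_rot: [[0.982, -0.191, -0.002], [-0.191, -0.982, -0.001], [-0.002, 0.001, -1.0]]
ft_force: [-0.3, -0.2, -0.3]
grip_width: 0.55
finger_force: 0.0
```

Call:
jog_arm(
  rows="-0.003 -0.079 0 0 0 0.046 0.1;0.001 -0.157 0 0 0 0.092 0.1;0.012 -0.235 0 0 0 0.138 0.1;0.032 -0.311 0 0 0 0.184 0.1;0.055 -0.378 0.133 0 0 0.225 0.1;0.08 -0.432 0.293 0 0 0.259 0.1;0.094 -0.46 0.407 0 0 0.278 0.1;0.039 -0.334 0.407 0 0 0.197 0.1",
)

```text
time_s: 20.7
tool_pos: [0.4578, 0.0287, 0.1263]
tcp_rot: [[0.994, 0.108, 0.003], [0.108, -0.994, 0.001], [0.003, -0.0, -1.0]]
ft_force: [1.2, -0.2, -0.4]
grip_width: 0.546
finger_force: 0.0
```

```bash
python3 top.py 11
```

```text
20.7 [(34.0, 13), (203.5, 56), (246.5, 14), (304.5, 14)]
```

Call:
jog_arm(
  rows="-0.033 0.134 0 0 0 -0.08 0.1;-0.042 0.271 0 0 0 -0.16 0.1;-0.028 0.408 0 0 0 -0.241 0.1;0.01 0.541 0 0 0 -0.321 0.1;0.069 0.665 0 0 0 -0.402 0.1;0.15 0.776 0 0 0 -0.482 0.1;0.248 0.873 0 0 0 -0.562 0.1;0.361 0.951 0 0 0 -0.643 0.1",
)

```text
time_s: 21.42
tool_pos: [0.5094, 0.1734, 0.1231]
tcp_rot: [[0.645, -0.764, -0.002], [-0.764, -0.645, -0.001], [-0.001, 0.002, -1.0]]
ft_force: [0.8, 0.0, -0.2]
grip_width: 0.551
finger_force: 0.0
```

Call:
jog_arm(
  rows="0.125 0.058 0 0 0 -0.08 0.1;0.258 0.094 0 0 0 -0.16 0.1",
)

```text
time_s: 21.58
tool_pos: [0.5484, 0.1874, 0.1229]
tcp_rot: [[0.445, -0.896, -0.002], [-0.896, -0.445, -0.001], [-0.0, 0.002, -1.0]]
ft_force: [-0.5, 1.0, 0.1]
grip_width: 0.552
finger_force: 0.0
```

```bash
python3 top.py 12
```

```text
21.5833 [(83.0, 13), (113.0, 33), (173.5, 12), (261.0, 15), (352.5, 14)]
```

Call:
jog_arm(
  rows="0 0 0 0 0 0 0.4;0 0 0 0 0 0 0.4;0 0 0 0 0 0 0.4;0 0 0 0 0 0 0.4;0 0 0 0 0 0 0.4;0 0 0 0 0 0 0.4;0 0 0 0 0 0 0.4",
)

```text
time_s: 22.22
tool_pos: [0.5496, 0.1872, 0.1249]
tcp_rot: [[0.447, -0.894, 0.0], [-0.894, -0.447, 0.0], [-0.0, -0.0, -1.0]]
ft_force: [0.5, -0.1, 0.2]
grip_width: 0.7
finger_force: 0.0
```

```bash
python3 top.py 13
```

```text
22.2167 [(23.0, 13), (83.5, 10), (114.5, 28), (203.5, 12), (292.5, 16)]
```

Call:
jog_arm(
  rows="0 0 0 0 0 0 0.4;0 0 0 0 0 0 0.4;0 0 0 0 0 0 0.4;0 0 0 0 0 0 0.4;0 0 0 0 0 0 0.4;0 0 0 0 0 0 0.4;0 0 0 0 0 0 0.4;0 0 0 0 0 0 0.4",
)

```text
time_s: 22.93
tool_pos: [0.5498, 0.1873, 0.1246]
tcp_rot: [[0.447, -0.895, 0.0], [-0.895, -0.447, -0.0], [0.0, -0.0, -1.0]]
ft_force: [-0.2, -0.0, -0.1]
grip_width: 0.7
finger_force: 0.0
```

```bash
python3 top.py 14
```

```text
22.9333 [(57.0, 13), (83.5, 10), (114.5, 28), (148.0, 15), (236.5, 14), (327.0, 13)]
```

Call:
jog_arm(
  rows="0 0 0 0 0 0 0.4;0 0 0 0 0 0 0.4;0 0 0 0 0 0 0.4;0 0 0 0 0 0 0.4;0 0 0 0 0 0 0.4;0 0 0 0 0 0 0.4",
)

```text
time_s: 23.48
tool_pos: [0.5498, 0.1873, 0.1246]
tcp_rot: [[0.447, -0.895, -0.0], [-0.895, -0.447, -0.0], [0.0, 0.0, -1.0]]
ft_force: [0.2, 0.8, -0.1]
grip_width: 0.696
finger_force: 0.0
```

```bash
python3 top.py 15
```

```text
23.4833 [(81.5, 14), (114.5, 28), (172.0, 11), (261.0, 15), (351.0, 13)]
```

```bash
python3 - <<'E'
import numpy as np
from scipy.optimize import least_squares
t=np.array([20.7,21.583,22.217,22.933,23.483]);p=np.radians([34.2,82.5,113,147.1,171.4])
def th(x,t):
    k=.081/x[2]; c=.385; tt=t-20.37
    return x[0]+(x[1]+c)*(1-np.exp(-k*tt))/k-c*tt
for r in (.7,.85,1,1.2,1.4):
    s=least_squares(lambda y:th([y[0],y[1],r],t)-p,[.1,1.1]); k=.081/r
    print(r,s.x,np.degrees(s.fun).round(1),"w now",(s.x[1]+.385)*np.exp(-k*3.163)-.385, "w(21.63)",(s.x[1]+.385)*np.exp(-k*1.263)-.385)
E
```

```text
0.7 [0.20986451 1.12549983] [-1.4  0.7  2.2  0.3 -1.8] w now 0.662531377107946 w(21.63) 0.9201180148255119
0.85 [0.23597973 1.07575231] [-0.8  0.1  1.5  0.2 -1.1] w now 0.6956214452382348 w(21.63) 0.9101093237040203
1 [0.25425213 1.04158782] [-0.3 -0.3  1.   0.1 -0.6] w now 0.7191573407543521 w(21.63) 0.9028606830516448
1.2 [0.27149957 1.00981904] [ 0.2 -0.6  0.6  0.  -0.1] w now 0.7416652725039972 w(21.63) 0.8958349672179668
1.4 [0.28381167 0.98742271] [ 0.5 -0.9  0.3 -0.1  0.2] w now 0.7579074817806393 w(21.63) 0.8907114329754438
```

Call:
jog_arm(
  rows="0 0 0 0 0 0 0.4;0 0 0 0 0 0 0.4;0 0 0 0 0 0 0.4;0 0 0 0 0 0 0.4;0 0 0 0 0 0 0.4;0 0 0 0 0 0 0.4;0 0 0 0 0 0 0.4;0 0 0 0 0 0 0.4",
)

```text
time_s: 24.2
tool_pos: [0.5498, 0.1873, 0.1246]
tcp_rot: [[0.447, -0.895, 0.0], [-0.895, -0.447, 0.0], [-0.0, -0.0, -1.0]]
ft_force: [0.4, 0.9, 0.1]
grip_width: 0.701
finger_force: 0.0
```

```bash
python3 top.py 16
```

```text
24.2 [(20.0, 13), (83.5, 10), (114.5, 28), (201.5, 12), (290.5, 14)]
```

Call:
jog_arm(
  rows="0 0 0 0 0 0 0.4;0 0 0 0 0 0 0.4;0 0 0 0 0 0 0.4;0 0 0 0 0 0 0.4;0 0 0 0 0 0 0.4;0 0 0 0 0 0 0.4;0 0 0 0 0 0 0.4;0 0 0 0 0 0 0.4",
)

```text
time_s: 24.92
tool_pos: [0.5498, 0.1873, 0.1246]
tcp_rot: [[0.447, -0.895, 0.0], [-0.895, -0.447, 0.0], [0.0, -0.0, -1.0]]
ft_force: [-0.8, 0.1, 0.0]
grip_width: 0.698
finger_force: 0.0
```

Call:
jog_arm(
  rows="0 0 0 0 0 0 0.4;0 0 0 0 0 0 0.4;0 0 0 0 0 0 0.4;0 0 0 0 0 0 0.4;0 0 0 0 0 0 0.4;0 0 0 0 0 0 0.4",
)

```text
time_s: 25.42
tool_pos: [0.5498, 0.1873, 0.1246]
tcp_rot: [[0.447, -0.895, -0.0], [-0.895, -0.447, -0.0], [0.0, 0.0, -1.0]]
ft_force: [-0.5, -0.0, -0.1]
grip_width: 0.705
finger_force: 0.0
```

```bash
python3 top.py 17; python3 - <<'E'
import cv2
p=cv2.imread("pics/T17.png"); cv2.imwrite("pics/c17.png",cv2.resize(p[110:230,150:330],None,fx=3.5,fy=3.5,interpolation=2))
E
```

```text
25.4167 [(68.5, 16), (83.5, 10), (114.5, 28), (157.5, 14), (246.5, 14), (337.0, 13)]
```

View pics/c17.png

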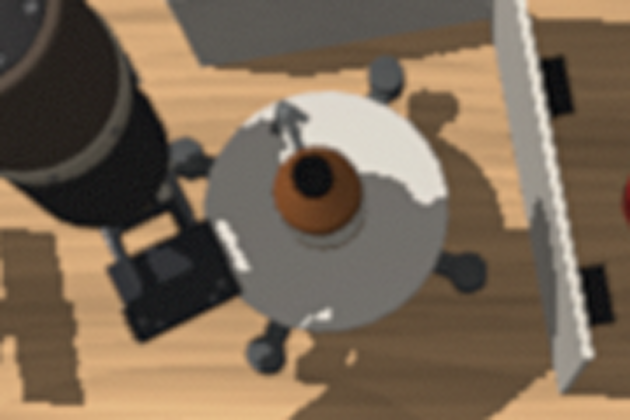

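The crop shows the arrow at about (285,105), 45° behind lug A at (187,158), as expected. Lug A is the one to end at 143.5°. I'll catch it and bring it to rest.

```bash
python3 - <<'E'
from plan import *
dt=1/12;l0=69.1;w0=.625;dec=.075;TG=143.5
lug=lambda k:l0+np.degrees(w0*k*dt-dec/2*(k*dt)**2)
th=[97,93,90,lug(4)+3.];z=[.12,.112,.105,.098];mm=[61.6]*4
for k,off,zz,o in[(5,0,.082,61.6),(6,0,.066,61.6),(7,0,.064,57),(8,-.4,.064,51),(9,-.8,.064,46),(10,-1,.064,42),(11,-1,.064,39.5),(12,-1,.064,38),(13,-1,.064,37)]:
    th.append(lug(k)+off);z.append(zz);mm.append(o)
w=w0-dec*13*dt; t0=th[-1]; D=np.radians(TG-t0); T=2.3*D/w; n=int(np.ceil(T/dt)); print(w,t0,T,n)
for k in range(1,n+1):
    tau=min(k*dt/T,1); th.append(TG-np.degrees(D)*(1-tau)**2.3); z.append(.064); mm.append(max(37-.35*k,32.5))
g=(np.array(mm)/44-1).round(3)
emit([0.5497,0.18725,0.12505,-63.46],np.array(th),z,g)
E
```

```text
0.54375 104.37240624903727 2.888611090529164 35
0.041 0.006 -0.034 0 0 -0.025 0.4;0.097 0.011 -0.087 0 0 -0.057 0.4;0.139 0.012 -0.134 0 0 -0.082 0.4;0.225 0.007 -0.18 0 0 -0.132 0.4;0.227 0.007 -0.287 0 0 -0.134 0.4;0.188 0.01 -0.394 0 0 -0.111 0.4;0.149 0.012 -0.407 0 0 -0.088 0.295;0.116 0.011 -0.407 0 0 -0.069 0.159
-0.032 -0.001 0 0 0 0.019 0.045;-0.067 -0.004 0 0 0 0.04 -0.045;-0.104 -0.009 0 0 0 0.061 -0.102;-0.14 -0.016 0 0 0 0.083 -0.136;-0.176 -0.024 0 0 0 0.104 -0.159;-0.21 -0.034 0 0 0 0.125 -0.167;-0.243 -0.045 0 0 0 0.145 -0.175;-0.273 -0.056 0 0 0 0.164 -0.183
-0.03 -0.012 0 0 0 0.018 -0.191;-0.057 -0.025 0 0 0 0.036 -0.199;-0.083 -0.038 0 0 0 0.053 -0.207;-0.107 -0.052 0 0 0 0.069 -0.215;-0.129 -0.066 0 0 0 0.085 -0.223;-0.151 -0.079 0 0 0 0.099 -0.231;-0.17 -0.093 0 0 0 0.113 -0.239;-0.188 -0.106 0 0 0 0.126 -0.247
-0.017 -0.014 0 0 0 0.013 -0.255;-0.033 -0.027 0 0 0 0.025 -0.261;-0.047 -0.039 0 0 0 0.036 -0.261;-0.061 -0.051 0 0 0 0.046 -0.261;-0.073 -0.063 0 0 0 0.056 -0.261;-0.084 -0.074 0 0 0 0.065 -0.261;-0.094 -0.084 0 0 0 0.074 -0.261;-0.103 -0.094 0 0 0 0.082 -0.261
-0.009 -0.009 0 0 0 0.007 -0.261;-0.016 -0.017 0 0 0 0.013 -0.261;-0.023 -0.025 0 0 0 0.019 -0.261;-0.029 -0.032 0 0 0 0.025 -0.261;-0.034 -0.039 0 0 0 0.03 -0.261;-0.039 -0.045 0 0 0 0.034 -0.261;-0.043 -0.05 0 0 0 0.038 -0.261;-0.046 -0.054 0 0 0 0.041 -0.261
-0.003 -0.004 0 0 0 0.003 -0.261;-0.005 -0.007 0 0 0 0.005 -0.261;-0.007 -0.009 0 0 0 0.007 -0.261;-0.009 -0.011 0 0 0 0.008 -0.261;-0.01 -0.012 0 0 0 0.009 -0.261;-0.01 -0.013 0 0 0 0.01 -0.261;-0.01 -0.013 0 0 0 0.01 -0.261;-0.01 -0.013 0 0 0 0.01 -0.261
END [0.47409999999999985, 0.14045000000000002, 0.064, -33.035941078553286] th 143.5
```

Call:
jog_arm(
  rows="0.041 0.006 -0.034 0 0 -0.025 0.4;0.097 0.011 -0.087 0 0 -0.057 0.4;0.139 0.012 -0.134 0 0 -0.082 0.4;0.225 0.007 -0.18 0 0 -0.132 0.4;0.227 0.007 -0.287 0 0 -0.134 0.4;0.188 0.01 -0.394 0 0 -0.111 0.4;0.149 0.012 -0.407 0 0 -0.088 0.295;0.116 0.011 -0.407 0 0 -0.069 0.159",
  squeeze=3,
)

```text
time_s: 26.13
tool_pos: [0.5662, 0.1883, 0.062]
tcp_rot: [[0.353, -0.936, -0.002], [-0.936, -0.353, -0.002], [0.001, 0.003, -1.0]]
ft_force: [-0.2, 0.3, 1.2]
grip_width: 0.622
finger_force: 0.0
```

Call:
jog_arm(
  rows="-0.032 -0.001 0 0 0 0.019 0.045;-0.067 -0.004 0 0 0 0.04 -0.045;-0.104 -0.009 0 0 0 0.061 -0.102;-0.14 -0.016 0 0 0 0.083 -0.136;-0.176 -0.024 0 0 0 0.104 -0.159;-0.21 -0.034 0 0 0 0.125 -0.167;-0.243 -0.045 0 0 0 0.145 -0.175;-0.273 -0.056 0 0 0 0.164 -0.183",
)

```text
time_s: 26.8
tool_pos: [0.5263, 0.1809, 0.0646]
tcp_rot: [[0.571, -0.821, 0.002], [-0.821, -0.571, 0.001], [0.0, -0.002, -1.0]]
ft_force: [-0.8, -0.5, 0.1]
grip_width: 0.41
finger_force: 0.0
```

Call:
jog_arm(
  rows="-0.03 -0.012 0 0 0 0.018 -0.191;-0.057 -0.025 0 0 0 0.036 -0.199;-0.083 -0.038 0 0 0 0.053 -0.207;-0.107 -0.052 0 0 0 0.069 -0.215;-0.129 -0.066 0 0 0 0.085 -0.223;-0.151 -0.079 0 0 0 0.099 -0.231;-0.17 -0.093 0 0 0 0.113 -0.239;-0.188 -0.106 0 0 0 0.126 -0.247",
)

```text
time_s: 27.47
tool_pos: [0.4978, 0.1644, 0.0635]
tcp_rot: [[0.715, -0.699, -0.0], [-0.699, -0.715, -0.0], [-0.0, 0.0, -1.0]]
ft_force: [-0.3, -0.1, 1.5]
grip_width: 0.376
finger_force: 0.0
```

Call:
jog_arm(
  rows="-0.017 -0.014 0 0 0 0.013 -0.255;-0.033 -0.027 0 0 0 0.025 -0.261;-0.047 -0.039 0 0 0 0.036 -0.261;-0.061 -0.051 0 0 0 0.046 -0.261;-0.073 -0.063 0 0 0 0.056 -0.261;-0.084 -0.074 0 0 0 0.065 -0.261;-0.094 -0.084 0 0 0 0.074 -0.261;-0.103 -0.094 0 0 0 0.082 -0.261",
)

```text
time_s: 28.13
tool_pos: [0.4824, 0.1504, 0.0636]
tcp_rot: [[0.795, -0.607, -0.0], [-0.607, -0.795, 0.0], [-0.0, -0.0, -1.0]]
ft_force: [0.7, -0.2, -0.2]
grip_width: 0.372
finger_force: 0.0
```

Call:
jog_arm(
  rows="-0.009 -0.009 0 0 0 0.007 -0.261;-0.016 -0.017 0 0 0 0.013 -0.261;-0.023 -0.025 0 0 0 0.019 -0.261;-0.029 -0.032 0 0 0 0.025 -0.261;-0.034 -0.039 0 0 0 0.03 -0.261;-0.039 -0.045 0 0 0 0.034 -0.261;-0.043 -0.05 0 0 0 0.038 -0.261;-0.046 -0.054 0 0 0 0.041 -0.261",
)

```text
time_s: 28.8
tool_pos: [0.4756, 0.1423, 0.0636]
tcp_rot: [[0.83, -0.557, -0.0], [-0.557, -0.83, -0.0], [-0.0, 0.0, -1.0]]
ft_force: [-0.2, -0.6, 0.4]
grip_width: 0.37
finger_force: 0.0
```

Call:
jog_arm(
  rows="-0.003 -0.004 0 0 0 0.003 -0.261;-0.005 -0.007 0 0 0 0.005 -0.261;-0.007 -0.009 0 0 0 0.007 -0.261;-0.009 -0.011 0 0 0 0.008 -0.261;-0.01 -0.012 0 0 0 0.009 -0.261;-0.01 -0.013 0 0 0 0.01 -0.261",
)

```text
time_s: 29.3
tool_pos: [0.4741, 0.1404, 0.0636]
tcp_rot: [[0.838, -0.545, -0.0], [-0.545, -0.838, -0.0], [-0.0, 0.0, -1.0]]
ft_force: [0.3, 0.1, 0.3]
grip_width: 0.368
finger_force: 0.1
```

```bash
python3 snap.py 20; python3 ph.py 20; python3 - <<'E'
import cv2,numpy as np
p=cv2.imread("pics/T20.png");q=cv2.imread("pics/S20.png")
cv2.imwrite("pics/c20.png",np.hstack([cv2.resize(p[110:250,180:310],(390,420),interpolation=2),cv2.resize(q[190:320,210:330],(388,420),interpolation=2)]))
E
```

```text
29.3 29.35 29.4
20 side 29.3 [(66.5, 42), (141.0, 31), (178.5, 8), (239.5, 22), (331.0, 25)]
20 top 29.35 [(54.0, 13), (87.0, 27), (145.0, 35), (177.0, 17), (234.5, 14), (324.0, 13)]
```

View pics/c20.png

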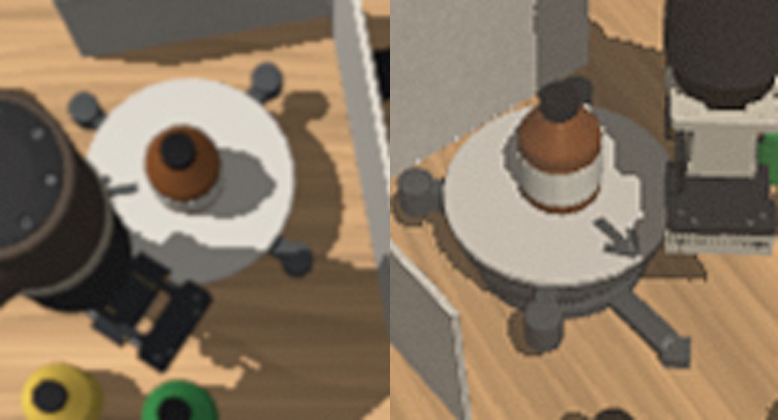

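The arrow (about 99°) lines up with the pointer (about 98.5°), in both the side crop and the lug phase. Now I'll let go.

Call:
jog_arm(
  rows="0 0 0 0 0 0 -0.22;0 0 0 0 0 0 -0.18;0 0 0 0 0 0 -0.1;0 0 0 0 0 0 0;0 0 0 0 0 0 0.15;0 0 0 0 0 0 0.3;0 0 0 0 0 0 0.3;0 0 0 0 0 0 0.3",
)

```text
time_s: 30.07
tool_pos: [0.4742, 0.1405, 0.0636]
tcp_rot: [[0.838, -0.545, 0.0], [-0.545, -0.838, -0.0], [0.0, -0.0, -1.0]]
ft_force: [-0.1, -0.2, 1.0]
grip_width: 0.648
finger_force: 0.0
```

Call:
jog_arm(
  rows="0 0 0.05 0 0 0 0.3;0 0 0.15 0 0 0 0.3;0 0 0.3 0 0 0 0.3;0 0 0.5 0 0 0 0.3;0 0 0.7 0 0 0 0.3;0 0 0.9 0 0 0 0.3;0 0 0.9 0 0 0 0.3;0 0 0.9 0 0 0 0.3",
)

```text
time_s: 30.73
tool_pos: [0.475, 0.1411, 0.201]
tcp_rot: [[0.838, -0.545, 0.004], [-0.545, -0.838, 0.003], [0.002, -0.005, -1.0]]
ft_force: [-0.2, 0.0, -0.7]
grip_width: 0.653
finger_force: 0.0
```

```bash
python3 snap.py 21; python3 ph.py 21; sleep 0; python3 snap.py 22; python3 ph.py 22; python3 - <<'E'
from h import *
for n in "TS":
    a,b=cv2.imread(f"pics/{n}21.png"),cv2.imread(f"pics/{n}22.png");print(n,(cv2.absdiff(a,b).max(2)>40).sum())
E
```

```text
30.7333 30.7833 30.8333
21 side 30.7333 [(66.5, 42), (137.0, 23), (238.5, 20), (331.0, 25)]
21 top 30.7833 [(54.0, 13), (73.0, 11), (82.5, 4), (109.5, 34), (155.5, 34), (234.5, 14), (324.0, 13)]
30.8333 30.8833 30.9333
22 side 30.8333 [(66.5, 42), (137.0, 23), (238.5, 20), (331.0, 25)]
22 top 30.8833 [(54.0, 13), (72.0, 9), (108.5, 36), (155.5, 34), (234.5, 14), (324.0, 13)]
T 72
S 617
```

The platter hasn't moved since release (lug phase 54.2° before and after) and the gripper is clear, so I'm handing in.

```bash
python3 -c "
from cell import job
print(job.job_done())"
```

```text
the job is handed in; nothing more can be done
None
```

The job is handed in at about 31 s: by my estimate the turntable ran at roughly 0.85–1.18 rad/s (about 8–11 turns a minute) for well over eight seconds, with the slowest dip near 16 s, just above the 8-turn limit and within my measuring error. It then slowed smoothly to rest with the arrow within about 1° of the pointer, and the gripper is clear.

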